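Check the colour reader with its ceramic standards

ROBOT

A 6-joint arm with a two-finger parallel gripper is mounted at the origin on the work surface. World frame = base frame: x ahead of the robot, y to its left, z up, the work surface at z = 0. Lengths are in m, angles in rad, forces in N, time in s.
With the tool pointing down it reaches from about 0.225 to 0.875 m from the base axis. Payload 3.4 kg.
Tool frame: the origin (TCP) lies on the mounting face of the last link; the fingertips stand 173 mm ahead of it and the grasp point (between the pads) lies 155 mm ahead of it; z points along the fingers, y is the line along which they close (so a half turn about z gives the same grasp; the last joint's range is limited). The gripper opens to 85 mm and grips with 20 to 120 N. Pads are 22 mm wide; open, the fingers measure 114 mm over their backs; the gripper's body (76 mm by 85 mm) begins 54 mm behind the grasp point. The pads swing forward as they close: fully open they stand 13 mm farther back than shut.
Start: joints at [1.219, 0.276, 1.505, -0, 1.361, -0.121], TCP at [0.132, 0.56, 0.405] pointing down, gripper open.
Joint ranges: [-2.89, 2.89], [-0.75, 2.08], [0.22, 2.7], [-1.18, 4.32], [0.11, 2.71], [-2.7, 2.7]. Speed limits (rad/s): [2.57, 2.57, 3.14, 3.14, 3.14, 3.14].

INTERFACE

Orientations are given as a unit quaternion [w, x, y, z].
In Python, from rig import manip gives the robot as it stands.
- The arm moves only by the tool carry_out, never from a script. Its arguments are lists of equal length, an entry for each row: "linear": the shift along the world's x, y, z each as a share of 500 mm, from -1 to 1, a list of three; "angular": the turn, a rotation vector about the world's x, y, z each as a share of 0.08 rad, from -1 to 1, a list of three; "hand": the opening, from 0 (shut) to 1 (fully open). In form: {"linear": [[x, y, z], ...], "angular": [[rx, ry, rz], ...], "hand": [hand, ...]}. A call has 1 to 8 rows; each row shifts and turns the commanded pose from where the row before left it; what a row does not reach is not made up. A row lasts 1/12 s, in which the tool goes at most 41.7 mm and 7.16 degrees, less where a joint would pass 70% of its speed; a pose out of reach is approached as far as the arm can. A call with a number of a shift or a turn outside -1 to 1 is refused whole. A call with a gripper value outside its range is refused whole. The fingers move at their own pace and stop on an object; "force" is the grip in N (left out, the last holds). Time passes only in rows, so rows that do not move let the fingers close. It gives the time, the measured TCP pose, the force, the opening and the grip force at its end, in the units of the state.
- manip.get_state(): the state, without advancing time (a new reading comes with each control period).
- manip.get_image(name): name is "scene" or "top" or "wrist"; returns the picture (480x640x3 uint8, red, green, blue); there is no depth.
- manip.camera_params(name): a dict with "fx", "fy", "cx", "cy" (pixels), "view" (4x4, takes a point from world to camera coordinates); the wrist camera has in their place "hand_eye" (4x4, takes a point from camera to tool coordinates, whose origin is the TCP and whose axes are the flange's). Camera axes: x right, y down, z forward; pixel columns grow to the right and rows downward; lengths in m; the calibration is good to about 2 mm. A picture is of the moment at which its call begins: read the wrist's pose just before it. camera_params takes no time and is no camera call.
- manip.sign_off(): hands the job in; it is judged then, once.
The state is a dict: "clock": time; "qpos": joint angles; "qd": joint speeds; "effort": joint torques, N m; "position": TCP position; "ee_rot": TCP orientation; "contact_force": force on the tool from outside, world axes, zero at the start; "moment": the same for the moment, N m; "width": finger opening in m; "gripper_force": force on a finger pad.
Only numpy, scipy, OpenCV 4.12 (cv2) and the standard library are available. Lean on these libraries where they do the work, as an engineer would, in place of code of your own. Each camera call takes 0.05 s, during which the arm holds its last target. There are 200 camera calls.

TASK

Check the studio's colour reader: lay every colour standard that is out on the bench flat, colour up, in a pocket of its own on the sliding carrier, and only when all are loaded use the carrier's handle to bring their centre dots under the reader's pointer one after another, in the order white, yellow, red, blue (leaving out those that are missing), keeping each there at rest for a second. Then put the standards away flat in wells of their own in the storage case, shut its sliding hood fully, and leave the carrier parked against its near stop. Do not knock the reading head, and leave the jar, the paperweight and the book alone.

Things in the scene. Friction and masses are not known exactly. Their poses are not given: they have to be found in the camera images.
- tile_white: white ceramic colour standard: loose square block 40 x 40 x 20 mm, 50 to 100 g, black sides, white upper face with a 6 mm black dot at its middle. Origin at the centre of its underside; z points up out of the coloured face, x and y run square to its sides. May be absent.
- tile_yellow: yellow ceramic colour standard: loose square block 40 x 40 x 20 mm, 50 to 100 g, black sides, yellow upper face with a 6 mm black dot at its middle. Origin at the centre of its underside; z points up out of the coloured face, x and y run square to its sides. May be absent.
- tile_red: red ceramic colour standard: loose square block 40 x 40 x 20 mm, 50 to 100 g, black sides, red upper face with a 6 mm black dot at its middle. Origin at the centre of its underside; z points up out of the coloured face, x and y run square to its sides. May be absent.
- tile_blue: blue ceramic colour standard: loose square block 40 x 40 x 20 mm, 50 to 100 g, black sides, blue upper face with a 6 mm black dot at its middle. Origin at the centre of its underside; z points up out of the coloured face, x and y run square to its sides. May be absent.
- tip (a point): point of the fixed black reading head, 62 mm above the bench, hanging from a 16 mm wide level aluminium arm (top at 104 mm, head's top at 108 mm) that comes in from a 34 mm square post 150 mm beyond it. A standard lying in the carrier passes 8 mm below the point. The point's x axis is the direction of slide stage_x (away from the robot), its y axis that of stage_y (to the left).
- head: the fixed reading head with its arm and post; origin on the bench straight below the tip
- stage_x (a joint): position (m) of the carrier along its lower slide: 0 = against the near stop (the loading and parking position), growing as it moves away from the robot, up to 0.21. Stays where it is left, about 1.5 N friction plus damping of 8 N s/m.
- stage_y (a joint): position (m) of the carrier along its upper slide, -0.05 to 0.05, growing towards the robot's left. Stays where it is left, same friction. Both slides turn with the stage's yaw.
- handle (a point): grip point on the carrier's upright red round handle, 18 mm diameter, rising from 34 to 106 mm above the bench; the point is at 85 mm. It moves the carrier along both slides together. It stands on the near edge of the carrier, 115 mm from the carrier's centre. The carrier is a 170 x 170 mm plate, pocket floors 34 mm and rims 38 mm above the bench.
- pocket0 (a point): centre of the floor of the carrier's near left pocket: 50 x 50 mm with rims 4 mm high, pockets 80 mm apart in both directions; axes as for the slides, z up. The near pockets are 75 mm (along stage_x) from the handle. With stage_x at 0 the far pockets are 105 mm short of the tip, the near ones 185 mm.
- pocket1 (a point): centre of the floor of the carrier's near right pocket: 50 x 50 mm with rims 4 mm high, pockets 80 mm apart in both directions; axes as for the slides, z up. The near pockets are 75 mm (along stage_x) from the handle. With stage_x at 0 the far pockets are 105 mm short of the tip, the near ones 185 mm.
- pocket2 (a point): centre of the floor of the carrier's far left pocket: 50 x 50 mm with rims 4 mm high, pockets 80 mm apart in both directions; axes as for the slides, z up. The near pockets are 75 mm (along stage_x) from the handle. With stage_x at 0 the far pockets are 105 mm short of the tip, the near ones 185 mm.
- pocket3 (a point): centre of the floor of the carrier's far right pocket: 50 x 50 mm with rims 4 mm high, pockets 80 mm apart in both directions; axes as for the slides, z up. The near pockets are 75 mm (along stage_x) from the handle. With stage_x at 0 the far pockets are 105 mm short of the tip, the near ones 185 mm.
- hood (a joint): position (m) of the green sliding hood of the storage case: 0 = fully shut over the four wells, growing as it slides away from the robot, 0.145 = fully open against its stop, clear of all the wells. Stays where it is left, about 1.2 N friction plus damping of 6 N s/m. The hood is a plate 146 x 196 mm with its underside 32 mm above the bench, with side skirts, open in front and behind.
- hood_knob (a point): grip point on the upright brass round knob on the hood's near edge: 18 mm diameter, from 36 to 72 mm above the bench; the point is at 58 mm.
- well0 (a point): centre of the floor of the case's near left well, 6 mm above the bench: 50 x 50 mm with wooden rims 4 mm high; wells 65 mm apart along x, 80 mm along y. The point's x axis is the direction in which the hood opens (away from the robot), z up.
- well1 (a point): centre of the floor of the case's near right well, 6 mm above the bench: 50 x 50 mm with wooden rims 4 mm high; wells 65 mm apart along x, 80 mm along y. The point's x axis is the direction in which the hood opens (away from the robot), z up.
- well2 (a point): centre of the floor of the case's far left well, 6 mm above the bench: 50 x 50 mm with wooden rims 4 mm high; wells 65 mm apart along x, 80 mm along y. The point's x axis is the direction in which the hood opens (away from the robot), z up.
- well3 (a point): centre of the floor of the case's far right well, 6 mm above the bench: 50 x 50 mm with wooden rims 4 mm high; wells 65 mm apart along x, 80 mm along y. The point's x axis is the direction in which the hood opens (away from the robot), z up.
- jar: bystander: closed glass jar, 64 mm diameter, 85 mm high; origin at the centre of its underside
- weight: bystander: brass paperweight with a small knob, 48 mm diameter, 56 mm high; origin at the centre of its underside
- book: bystander: red book lying flat, 110 x 180 x 28 mm; origin at the centre of its underside
Things that resemble listed ones, but are neither listed nor needed, are in the scene too. What is shaped like the tile_white but orange or pink is not meant.

How it is judged:
On the way, in this order (a step that is already met when the one before it is completed fails the run):
1. all standards present lie flat in pockets of the carrier (angle between each of tile_white, tile_yellow, tile_red, tile_blue's own z axis and vertical below 0.06 rad and z of tile_white in the frame of pocket0 between -0.004 and 0.004 m and (horizontal distance between tile_white and pocket0 below 0.01 m or horizontal distance between tile_white and pocket1 below 0.01 m or horizontal distance between tile_white and pocket2 below 0.01 m or horizontal distance between tile_white and pocket3 below 0.01 m) and z of tile_yellow in the frame of pocket0 between -0.004 and 0.004 m and (horizontal distance between tile_yellow and pocket0 below 0.01 m or horizontal distance between tile_yellow and pocket1 below 0.01 m or horizontal distance between tile_yellow and pocket2 below 0.01 m or horizontal distance between tile_yellow and pocket3 below 0.01 m) and z of tile_red in the frame of pocket0 between -0.004 and 0.004 m and (horizontal distance between tile_red and pocket0 below 0.01 m or horizontal distance between tile_red and pocket1 below 0.01 m or horizontal distance between tile_red and pocket2 below 0.01 m or horizontal distance between tile_red and pocket3 below 0.01 m) and z of tile_blue in the frame of pocket0 between -0.004 and 0.004 m and (horizontal distance between tile_blue and pocket0 below 0.01 m or horizontal distance between tile_blue and pocket1 below 0.01 m or horizontal distance between tile_blue and pocket2 below 0.01 m or horizontal distance between tile_blue and pocket3 below 0.01 m)), for 0.2 s.
2. the white standard, flat on the carrier, rests with its centre under the pointer for a second (horizontal distance between tile_white and tip below 0.005 m and angle between tile_white's own z axis and vertical below 0.06 rad and z of tile_white in the frame of pocket0 between -0.004 and 0.004 m and (horizontal distance between tile_white and pocket0 below 0.01 m or horizontal distance between tile_white and pocket1 below 0.01 m or horizontal distance between tile_white and pocket2 below 0.01 m or horizontal distance between tile_white and pocket3 below 0.01 m) and linear speed of tile_white below 0.01 m/s), for 0.8 s.
3. the yellow standard, flat on the carrier, rests with its centre under the pointer for a second (horizontal distance between tile_yellow and tip below 0.005 m and angle between tile_yellow's own z axis and vertical below 0.06 rad and z of tile_yellow in the frame of pocket0 between -0.004 and 0.004 m and (horizontal distance between tile_yellow and pocket0 below 0.01 m or horizontal distance between tile_yellow and pocket1 below 0.01 m or horizontal distance between tile_yellow and pocket2 below 0.01 m or horizontal distance between tile_yellow and pocket3 below 0.01 m) and linear speed of tile_yellow below 0.01 m/s), for 0.8 s.
4. the red standard, flat on the carrier, rests with its centre under the pointer for a second (horizontal distance between tile_red and tip below 0.005 m and angle between tile_red's own z axis and vertical below 0.06 rad and z of tile_red in the frame of pocket0 between -0.004 and 0.004 m and (horizontal distance between tile_red and pocket0 below 0.01 m or horizontal distance between tile_red and pocket1 below 0.01 m or horizontal distance between tile_red and pocket2 below 0.01 m or horizontal distance between tile_red and pocket3 below 0.01 m) and linear speed of tile_red below 0.01 m/s), for 0.8 s.
5. the blue standard, flat on the carrier, rests with its centre under the pointer for a second (horizontal distance between tile_blue and tip below 0.005 m and angle between tile_blue's own z axis and vertical below 0.06 rad and z of tile_blue in the frame of pocket0 between -0.004 and 0.004 m and (horizontal distance between tile_blue and pocket0 below 0.01 m or horizontal distance between tile_blue and pocket1 below 0.01 m or horizontal distance between tile_blue and pocket2 below 0.01 m or horizontal distance between tile_blue and pocket3 below 0.01 m) and linear speed of tile_blue below 0.01 m/s), for 0.8 s.
At the end, for the whole second after the job is handed in: every standard present lies flat, colour up (within 0.06 rad) and at rest in a well of the case (within 10 mm of its centre and 4 mm of its floor), the hood is shut to within 6 mm and the carrier is within 6 mm of its near stop (angle between each of tile_white, tile_yellow, tile_red, tile_blue's own z axis and vertical below 0.06 rad and z of tile_white in the frame of well0 between -0.004 and 0.004 m and (horizontal distance between tile_white and well0 below 0.01 m or horizontal distance between tile_white and well1 below 0.01 m or horizontal distance between tile_white and well2 below 0.01 m or horizontal distance between tile_white and well3 below 0.01 m) and z of tile_yellow in the frame of well0 between -0.004 and 0.004 m and (horizontal distance between tile_yellow and well0 below 0.01 m or horizontal distance between tile_yellow and well1 below 0.01 m or horizontal distance between tile_yellow and well2 below 0.01 m or horizontal distance between tile_yellow and well3 below 0.01 m) and z of tile_red in the frame of well0 between -0.004 and 0.004 m and (horizontal distance between tile_red and well0 below 0.01 m or horizontal distance between tile_red and well1 below 0.01 m or horizontal distance between tile_red and well2 below 0.01 m or horizontal distance between tile_red and well3 below 0.01 m) and z of tile_blue in the frame of well0 between -0.004 and 0.004 m and (horizontal distance between tile_blue and well0 below 0.01 m or horizontal distance between tile_blue and well1 below 0.01 m or horizontal distance between tile_blue and well2 below 0.01 m or horizontal distance between tile_blue and well3 below 0.01 m) and linear speed of each of tile_white, tile_yellow, tile_red, tile_blue below 0.02 m/s and value of joint each of hood, stage_x below 0.006 m); the robot touches nothing.
It fails at once if the robot knocks the reading head, its arm or its post (more than 8 N) (contact force between head and the arm above 8 N or contact force between head and the fingers above 8 N).
It fails at once if the jar is moved by more than 30 mm (distance of jar from where it was at the start of the episode above 0.03 m).
It fails at once if the weight is moved by more than 30 mm (distance of weight from where it was at the start of the episode above 0.03 m).
It fails at once if the book is moved by more than 30 mm (distance of book from where it was at the start of the episode above 0.03 m).
Of tile_white, tile_yellow, tile_red, tile_blue only 2 to 3 are there at a start; the rules pass over those that are not, and their reading is None.
At some moment in a run one of tile_white, tile_yellow, tile_red, tile_blue may be knocked a few centimetres aside while the robot is not near it.
Once in a run the grip may slacken for a moment while it holds something.
It also fails if it takes over 210 s, if anything falls off the work surface, if the arm or the gripper's body presses on something with over 40 N, if the wrist force passes 120 N, or if a joint passes its speed limit or range.

## Working session

There is one attempt and no reset: what is moved stays moved. The work goes in short steps, Python scripts to look and compute and a tool call to move; the robot and the scene stay as the last step left them, time stands still between calls to the robot, and variables do not carry over. Pictures are saved under pics/ and viewed, at most 14 in all, crops included, and the job is handed in when it is done.

Besides the shell and the picture viewer there is one more tool, called after "Request:" as name(argument=value, ...), one argument or row to a line, values as JSON. carry_out: Moves the arm, as the interface text tells. Its arguments: {"type":"object","properties":{"linear":{"type":"array"},"angular":{"type":"array"},"hand":{"type":"array"},"force":{"type":"number"}},"required":["linear","angular","hand"]}

```bash
mkdir -p pics
cat > h.py <<'E'
import numpy as np,cv2
from rig import manip
def save(n,f):
    im=manip.get_image(n); cv2.imwrite('pics/'+f,im[:,:,::-1]); return im
E
python3 - <<'E'
from h import *
for n in('top','scene'):
    save(n,n+'0.png'); p=manip.camera_params(n); print(n,{k:np.round(v,4).tolist() for k,v in p.items()})
print(manip.camera_params('wrist')); print(manip.get_state())
E
```

```text
top {'fx': 463.4758, 'fy': 463.4758, 'cx': 306.8623, 'cy': 240.9593, 'view': [[-0.0131, -0.9997, -0.0211, 0.1344], [-0.9896, 0.0159, -0.1426, 0.5728], [0.1429, 0.019, -0.9896, 0.9358], [0.0, 0.0, 0.0, 1.0]]}
scene {'fx': 552.0064, 'fy': 552.0064, 'cx': 323.1718, 'cy': 236.6699, 'view': [[-0.3366, 0.9417, 0.0011, 0.102], [0.645, 0.2313, -0.7283, -0.3282], [-0.6861, -0.2444, -0.6852, 1.8603], [0.0, 0.0, 0.0, 1.0]]}
{'fx': 424.23171789616, 'fy': 424.23171789616, 'cx': 318.2269779416867, 'cy': 239.42849146607284, 'hand_eye': array([[-7.22240197e-04, -9.59039470e-01, -2.83271553e-01,
         7.12144572e-02],
       [ 9.99999733e-01, -7.25129027e-04, -9.46535093e-05,
         6.51933030e-04],
       [-1.14631974e-04, -2.83271546e-01,  9.59039738e-01,
         3.15418382e-02],
       [ 0.00000000e+00,  0.00000000e+00,  0.00000000e+00,
         1.00000000e+00]])}
{'clock': 0.1, 'qpos': array([ 1.21899248e+00,  2.76508369e-01,  1.50598255e+00, -7.92756549e-06,
        1.36069527e+00, -1.21013924e-01]), 'qd': array([-4.64642955e-04, -1.52043934e-03, -2.11027221e-03, -6.36454853e-05,
       -1.35196796e-03,  1.29050264e-03]), 'effort': array([ 1.85599325e-03, -4.17700410e+01, -2.46405101e+01,  1.04692515e-05,
        5.75406259e-03,  4.26244853e-06]), 'position': array([0.13147976, 0.55957667, 0.40394888]), 'ee_rot': array([-1.82844546e-04,  1.15138169e-01,  9.93349167e-01, -7.75511226e-04]), 'contact_force': array([ 1.14961673, -0.34796193,  0.56586369]), 'moment': array([0.01738925, 0.01113034, 0.01805068]), 'gripper_force': 0.0, 'width': 0.08583213135999637}
```

View pics/top0.png

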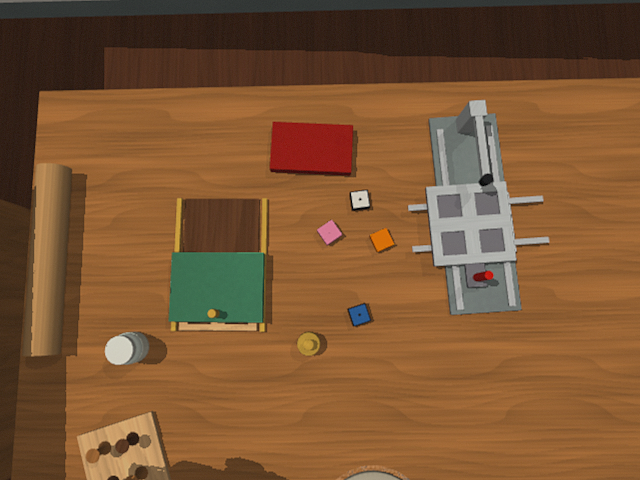

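View pics/scene0.png

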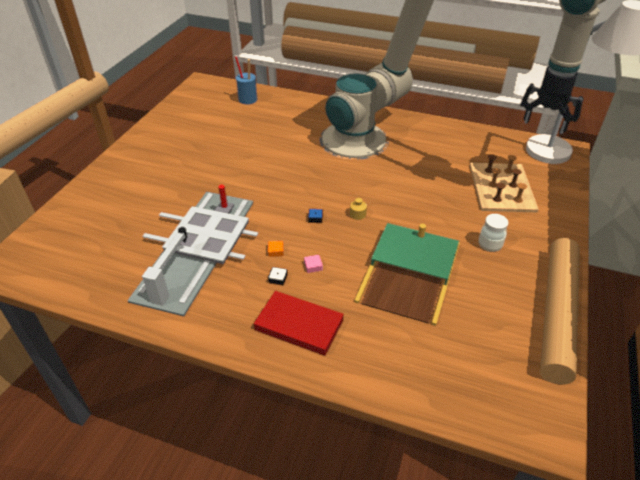

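Run:
```python
from h import *
im=cv2.imread('pics/top0.png'); cv2.imwrite('pics/top0c.png',cv2.resize(im[90:345,160:560],None,fx=2,fy=2,interpolation=cv2.INTER_CUBIC))
```

```text
(no output)
```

View pics/top0c.png

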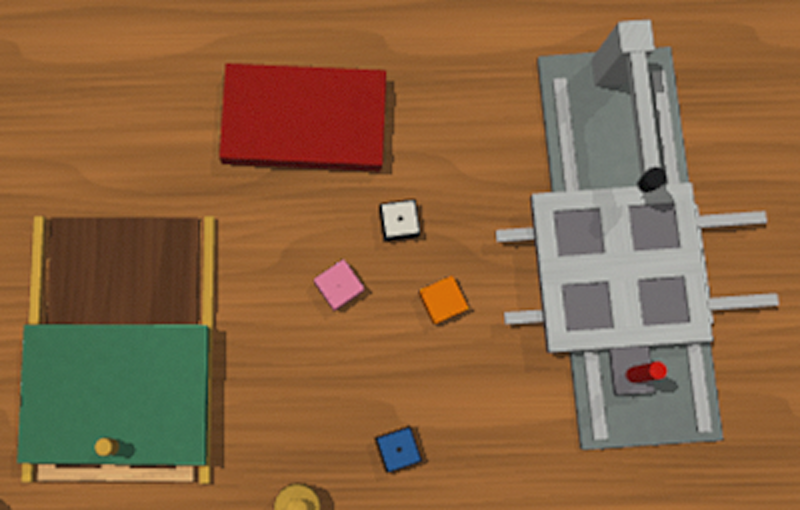

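```bash
cat >> h.py <<'E'
def ray(n,u,v,st=None):
    p=manip.camera_params(n); d=np.array([(u-p['cx'])/p['fx'],(v-p['cy'])/p['fy'],1.])
    if n=='wrist': M=T(st)@p['hand_eye']
    else: M=np.linalg.inv(p['view'])
    return M[:3,3],M[:3,:3]@d
def T(st):
    from scipy.spatial.transform import Rotation as R
    M=np.eye(4); q=st['ee_rot']; M[:3,:3]=R.from_quat([q[1],q[2],q[3],q[0]]).as_matrix(); M[:3,3]=st['position']; return M
def onz(n,u,v,z,st=None):
    o,d=ray(n,u,v,st); return o+d*(z-o[2])/d[2]
def tri(*rs):
    A=[];b=[]
    for o,d in rs:
        d=d/np.linalg.norm(d); P=np.eye(3)-np.outer(d,d); A.append(P); b.append(P@o)
    return np.linalg.lstsq(np.vstack(A),np.hstack(b),rcond=None)[0]
def proj(n,X,st=None):
    p=manip.camera_params(n); V=np.linalg.inv(T(st)@p['hand_eye']) if n=='wrist' else p['view']
    c=V[:3,:3]@X+V[:3,3]; return np.array([p['fx']*c[0]/c[2]+p['cx'],p['fy']*c[1]/c[2]+p['cy']])
E
python3 - <<'E'
from h import *
L=dict(white=(400,218,.02),blue=(400,450,.02),knob=(104,447,.072),handle=(656,371,.106),p2=(579,232,.034),p3=(656,227,.034),p0=(587,306,.034),p1=(663,302,.034),tip=(648,187,.062),headtop=(655,176,.108),post1=(622,24,.104),weight=(298,503,.05),
 baseNL=(582,448,.005),baseNR=(721,439,.005),baseFL=(539,57,.005),caseFL=(35,218,.03),caseFR=(216,218,.03),caseNL=(23,480,.03),hoodFL=(24,325,.036),hoodFR=(209,327,.036),hoodNL=(18,460,.036))
for k,(u,v,z) in L.items():
    X=onz('top',160+u/2,90+v/2,z); print(k,X.round(4),proj('scene',X).round(1))
print(tri(ray('top',360,199),ray('scene',278,275.5)),tri(ray('top',360,315),ray('scene',316,215)))
E
```

```text
white [0.6686 0.0092 0.02  ] [277.6 272.8]
blue [0.4186 0.0166 0.02  ] [314.9 212.2]
knob [0.4262 0.318  0.072 ] [422.  224.4]
handle [ 0.4923 -0.2249  0.106 ] [222.1 185.4]
p2 [ 0.6465 -0.1799  0.034 ] [213.7 245.3]
p3 [ 0.6505 -0.2619  0.034 ] [185.2 239. ]
p0 [ 0.5665 -0.1837  0.034 ] [226.4 225.6]
p1 [ 0.5695 -0.2637  0.034 ] [199.7 219.6]
tip [ 0.6871 -0.2459  0.062 ] [181.6 241.8]
headtop [ 0.686  -0.2365  0.108 ] [181.9 229. ]
post1 [ 0.8481 -0.2154  0.104 ] [154.  277.5]
weight [0.3672 0.1242 0.05  ] [357.3 201.3]
baseNL [ 0.418  -0.1783  0.005 ] [252.5 201.3]
baseNR [ 0.4255 -0.3256  0.005 ] [206.4 192.1]
baseFL [ 0.8559 -0.1549  0.005 ] [183.  314.5]
caseFL [0.6734 0.407  0.03  ] [434.8 313.7]
caseFR [0.6698 0.2094 0.03  ] [353.8 290.8]
caseNL [0.3928 0.412  0.03  ] [457.6 236.2]
hoodFL [0.5554 0.4138 0.036 ] [447.5 277.3]
hoodFR [0.5502 0.2163 0.036 ] [370.5 256.5]
hoodNL [0.4136 0.416  0.036 ] [458.1 240. ]
[0.67016677 0.00937945 0.01183521] [0.41785099 0.01746612 0.00951887]
```

Candidates: white-with-dot at (360,199), blue-with-dot at (360,315). Lookalikes are orange (382,240) and pink (329,232). In the crop only the white and the blue tile have black sides, a big dot and listed colours, so two standards are out. First I go to the hood knob at about (0.426, 0.318).

Request:
carry_out(
  linear=[
    [0.059, -0.048, 0],
    [0.059, -0.048, 0],
    [0.059, -0.048, 0],
    [0.059, -0.048, 0],
    [0.059, -0.048, 0],
    [0.059, -0.048, 0],
    [0.059, -0.048, 0],
    [0.059, -0.048, -0.05],
  ],
  angular=[
    [0, 0, 1],
    [0, 0, 1],
    [0, 0, 1],
    [0, 0, 0],
    [0, 0, 0],
    [0, 0, 0],
    [0, 0, 0],
    [0, 0, 0],
  ],
  hand=[1, 1, 1, 1, 1, 1, 1, 1],
)

```text
clock: 0.77
position: [0.3675, 0.3691, 0.3852]
ee_rot: [0.004, -0.004, 1.0, 0.003]
contact_force: [0.7, 0.2, -0.1]
width: 0.0851
gripper_force: 0.0
```

Request:
carry_out(
  linear=[
    [0.059, -0.048, -0.05],
    [0.059, -0.048, -0.05],
    [0, 0, -0.05],
    [0, 0, 0],
    [0, 0, 0],
  ],
  angular=[
    [0, 0, 0],
    [0, 0, 0],
    [0, 0, 0],
    [0, 0, 0],
    [0, 0, 0],
  ],
  hand=[1, 1, 1, 1, 1],
)

```text
clock: 1.18
position: [0.4187, 0.3253, 0.3098]
ee_rot: [-0.002, -0.004, 1.0, -0.001]
contact_force: [0.4, 0.8, 0.9]
width: 0.0851
gripper_force: 0.0
```

Run:
```python
from h import *
st=manip.get_state(); save('wrist','w1.png'); print(st['clock'],st['position'],st['ee_rot'],st['contact_force']); print(proj('wrist',np.array([.4262,.318,.072]),st))
```

```text
1.1833 [0.41867916 0.32531285 0.30984349] [-2.05579258e-03 -4.02220403e-03  9.99989440e-01 -8.46015377e-04] [0.38101599 0.81213716 0.86175168]
[304.01039403 273.75756061]
```

View pics/w1.png

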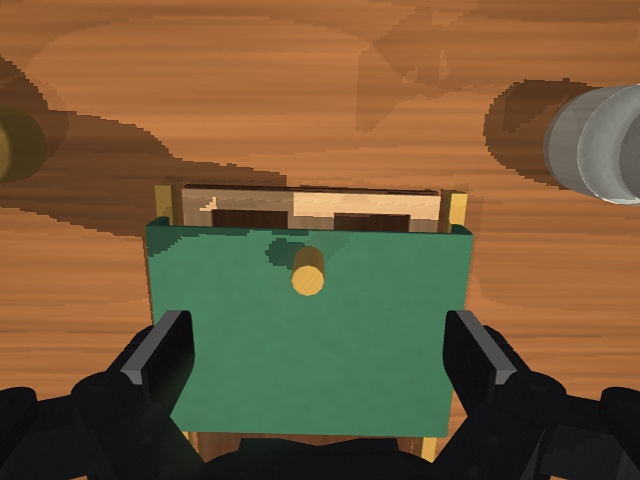

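The wrist view shows the brass knob top at (308,281), near (0.430, 0.320), between the fingers. I'll descend onto it.

Request:
carry_out(
  linear=[
    [0.011, -0.005, -0.06],
    [0.011, -0.005, -0.06],
    [0, 0, -0.06],
    [0, 0, 0],
    [0, 0, 0],
  ],
  angular=[
    [0, 0, 0],
    [0, 0, 0],
    [0, 0, 0],
    [0, 0, 0],
    [0, 0, 0],
  ],
  hand=[1, 1, 1, 1, 1],
)

```text
clock: 1.65
position: [0.4294, 0.3217, 0.2216]
ee_rot: [-0.0, -0.005, 1.0, -0.0]
contact_force: [-0.2, -0.1, -0.2]
width: 0.0856
gripper_force: 0.0
```

Request:
carry_out(
  linear=[
    [0, 0, 0],
    [0, 0, 0],
    [0, 0, 0],
    [0, 0, 0],
    [0, 0, 0],
    [0, 0, 0],
    [0, 0, 0],
    [0, 0, 0],
  ],
  angular=[
    [0, 0, 0],
    [0, 0, 0],
    [0, 0, 0],
    [0, 0, 0],
    [0, 0, 0],
    [0, 0, 0],
    [0, 0, 0],
    [0, 0, 0],
  ],
  hand=[0.1, 0.1, 0.1, 0.1, 0.1, 0.1, 0.1, 0.1],
  force=25,
)

```text
clock: 2.32
position: [0.4301, 0.3198, 0.222]
ee_rot: [0.0, -0.005, 1.0, -0.001]
contact_force: [0.1, -4.6, 7.5]
width: 0.0173
gripper_force: 25.2
```

Request:
carry_out(
  linear=[
    [0.03, -0.001, 0],
    [0.04, -0.001, 0],
    [0.04, -0.001, 0],
    [0.04, -0.001, 0],
    [0.04, -0.001, 0],
    [0.03, 0, 0],
    [0.02, 0, 0],
    [0, 0, 0],
  ],
  angular=[
    [0, 0, 0],
    [0, 0, 0],
    [0, 0, 0],
    [0, 0, 0],
    [0, 0, 0],
    [0, 0, 0],
    [0, 0, 0],
    [0, 0, 0],
  ],
  hand=[0.1, 0.1, 0.1, 0.1, 0.1, 0.1, 0.1, 0.1],
)

```text
clock: 2.98
position: [0.5527, 0.3172, 0.2221]
ee_rot: [0.002, -0.005, 1.0, -0.001]
contact_force: [1.2, -5.3, 6.9]
width: 0.0171
gripper_force: 25.0
```

Request:
carry_out(
  linear=[
    [0.01, 0, 0],
    [0.01, 0, 0],
    [0.01, 0, 0],
    [0, 0, 0],
  ],
  angular=[
    [0, 0, 0],
    [0, 0, 0],
    [0, 0, 0],
    [0, 0, 0],
  ],
  hand=[0.1, 0.1, 0.1, 0.1],
)

```text
clock: 3.32
position: [0.5591, 0.3175, 0.2214]
ee_rot: [-0.009, -0.004, 1.0, -0.002]
contact_force: [-17.3, -2.2, 16.0]
width: 0.0172
gripper_force: 26.5
```

Request:
carry_out(
  linear=[
    [-0.005, 0, 0],
    [-0.005, 0, 0],
    [0, 0, 0],
    [0, 0, 0],
    [0, 0, 0.06],
    [-0.04, 0, 0.06],
    [-0.06, 0, 0.06],
    [-0.06, 0, 0.06],
  ],
  angular=[
    [0, 0, 0],
    [0, 0, 0],
    [0, 0, 0],
    [0, 0, 0],
    [0, 0, 0],
    [0, 0, 0],
    [0, 0, 0],
    [0, 0, 0],
  ],
  hand=[0.1, 1, 1, 1, 1, 1, 1, 1],
)

```text
clock: 3.98
position: [0.4814, 0.3183, 0.3406]
ee_rot: [0.0, -0.004, 1.0, 0.0]
contact_force: [0.3, 1.0, 1.5]
width: 0.0859
gripper_force: 0.0
```

Request:
carry_out(
  linear=[
    [-0.06, 0, 0.06],
    [0, 0, 0],
    [0, 0, 0],
  ],
  angular=[
    [0, 0, 0],
    [0, 0, 0],
    [0, 0, 0],
  ],
  hand=[1, 1, 1],
)

```text
clock: 4.23
position: [0.4512, 0.3187, 0.3718]
ee_rot: [0.003, -0.005, 1.0, 0.001]
contact_force: [0.9, 0.1, -0.1]
width: 0.0856
gripper_force: 0.0
```

Run:
```python
from h import *
st=manip.get_state(); save('wrist','w2.png'); np.save('w2.npy',T(st)); print(st['clock'],st['position'],st['ee_rot'],st['contact_force']); np.save('st2.npy',st,allow_pickle=True)
```

```text
4.2333 [0.45124432 0.31874254 0.37181039] [ 0.00260259 -0.00523069  0.99998199  0.00136981] [ 0.9251491   0.1060618  -0.14203768]
```

View pics/w2.png

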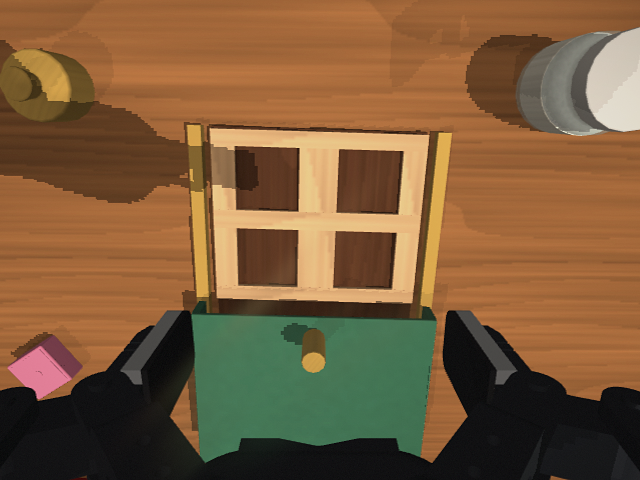

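Wells are fully uncovered. Rim openings are centred near (267,179), (369,181), (268,258) and (364,260), with the knob at (314,362).

Run:
```python
from h import *
st=np.load('st2.npy',allow_pickle=True).item()
C=dict(w1=[(236,147),(299,147),(299,212),(236,212)],w0=[(338,149),(403,151),(399,214),(338,212)],w3=[(237,228),(298,229),(298,288),(238,287)],w2=[(336,231),(396,233),(392,290),(334,288)])
for k,c in C.items(): print(k,np.mean([onz('wrist',u,v,.010,st) for u,v in c],axis=0).round(4))
print('knob',onz('wrist',314,362,.072,st))
```

```text
w1 [0.4318 0.2804 0.01  ]
w0 [0.4326 0.36   0.01  ]
w3 [0.4965 0.279  0.01  ]
w2 [0.498  0.3588 0.01  ]
knob [0.55345098 0.31791181 0.072     ]
```

Request:
carry_out(
  linear=[
    [-0.006, -0.075, -0.01],
    [-0.006, -0.075, -0.01],
    [-0.006, -0.075, -0.01],
    [-0.006, -0.075, -0.01],
    [-0.006, -0.075, -0.01],
    [-0.006, -0.075, -0.01],
    [-0.006, -0.075, -0.01],
    [-0.006, -0.075, -0.01],
  ],
  angular=[
    [0, 0, 1],
    [0, 0, 1],
    [0, 0, 1],
    [0, 0, 0.4],
    [0, 0, 0],
    [0, 0, 0],
    [0, 0, 0],
    [0, 0, 0],
  ],
  hand=[1, 1, 1, 1, 1, 1, 1, 1],
)

```text
clock: 4.95
position: [0.4281, 0.016, 0.3276]
ee_rot: [-0.001, -0.14, 0.99, 0.0]
contact_force: [0.5, 0.2, -0.5]
width: 0.0855
gripper_force: 0.0
```

Request:
carry_out(
  linear=[
    [0, 0, 0],
    [0, 0, 0],
    [0, 0, 0],
  ],
  angular=[
    [0, 0, 0],
    [0, 0, 0],
    [0, 0, 0],
  ],
  hand=[1, 1, 1],
)

```text
clock: 5.2
position: [0.4284, 0.0178, 0.3283]
ee_rot: [-0.001, -0.139, 0.99, 0.001]
contact_force: [0.2, 0.1, 0.1]
width: 0.0854
gripper_force: 0.0
```

```bash
cat >> h.py <<'E'
def find(n,col,st,z=.02,ref=None):
    """coloured top face -> min-area rectangle; centre & side angle at height z"""
    im=manip.get_image(n); h=cv2.cvtColor(im,cv2.COLOR_RGB2HSV)
    m=cv2.inRange(h,(100,120,50),(125,255,255)) if col=='blue' else cv2.inRange(h,(0,0,150),(180,60,255))
    m=cv2.morphologyEx(m,cv2.MORPH_CLOSE,np.ones((13,13)))
    cs,_=cv2.findContours(m,cv2.RETR_EXTERNAL,cv2.CHAIN_APPROX_NONE)
    out=[]
    for c in cs:
        if cv2.contourArea(c)<300: continue
        P=np.array([onz(n,u,v,z,st)[:2] for u,v in c[:,0,:]],np.float32)*1000
        (x,y),(w,l),a=cv2.minAreaRect(P)
        if 25<w<60 and 25<l<60: out.append([round(x/1000,4),round(y/1000,4),round(w,1),round(l,1),round((a+45)%90-45,1),c.mean(axis=(0,1)).round(1).tolist()])
    return im,out
E
python3 - <<'E'
from h import *
st=manip.get_state(); im,o=find('wrist','blue',st); cv2.imwrite('pics/w3.png',im[:,:,::-1]);print(st['clock'],st['position'],st['ee_rot']);print(o)
E
```

```text
5.2 [0.42841746 0.01784302 0.32832771] [-8.95840178e-04 -1.39124247e-01  9.90274366e-01  5.67464098e-04]
[[0.4231, 0.0186, 35.1, 35.3, 17.0, [321.0, 217.1]]]
```

View pics/w3.png

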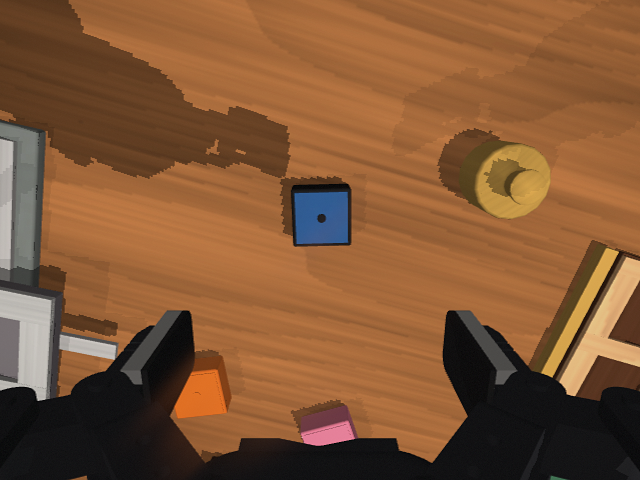

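The blue tile with its dot is at (321,217), square to the fingers; orange and pink are at the bottom. I descend halfway and measure again to get the height.

Request:
carry_out(
  linear=[
    [-0.01, 0.002, -0.05],
    [0, 0, -0.06],
    [0, 0, -0.05],
    [0, 0, 0],
    [0, 0, 0],
  ],
  angular=[
    [0, 0, 0.2],
    [0, 0, 0],
    [0, 0, 0],
    [0, 0, 0],
    [0, 0, 0],
  ],
  hand=[1, 1, 1, 1, 1],
)

```text
clock: 5.67
position: [0.4226, 0.0205, 0.2487]
ee_rot: [-0.001, -0.149, 0.989, 0.001]
contact_force: [0.5, -0.1, 0.1]
width: 0.0856
gripper_force: 0.0
```

Run:
```python
from h import *
st=manip.get_state(); im,o=find('wrist','blue',st);print(st['position'],st['ee_rot']);print(o)
st1=dict(position=np.array([0.42841746,0.01784302,0.32832771]),ee_rot=[-8.95840178e-04,-1.39124247e-01,9.90274366e-01,5.67464098e-04])
print(tri(ray('wrist',321,217.1,st1),ray('wrist',*o[0][-1],st)))
```

```text
[0.42260818 0.02053707 0.24870846] [-1.47895079e-03 -1.49223001e-01  9.88802314e-01  5.40410580e-04]
[[0.4231, 0.0188, 35.1, 35.5, 17.1, [313.9, 264.1]]]
[0.42299411 0.018853   0.01839273]
```

Request:
carry_out(
  linear=[
    [0.001, -0.003, -0.06],
    [0, 0, -0.05],
    [0, 0, -0.034],
    [0, 0, 0],
    [0, 0, 0],
  ],
  angular=[
    [0, 0, 0],
    [0, 0, 0],
    [0, 0, 0],
    [0, 0, 0],
    [0, 0, 0],
  ],
  hand=[1, 1, 1, 1, 1],
)

```text
clock: 6.13
position: [0.4241, 0.0181, 0.1783]
ee_rot: [0.001, -0.148, 0.989, -0.0]
contact_force: [0.2, -0.6, -0.0]
width: 0.0853
gripper_force: 0.0
```

Request:
carry_out(
  linear=[
    [0, 0, 0],
    [0, 0, 0],
    [0, 0, 0],
    [0, 0, 0],
    [0, 0, 0],
    [0, 0, 0],
  ],
  angular=[
    [0, 0, 0],
    [0, 0, 0],
    [0, 0, 0],
    [0, 0, 0],
    [0, 0, 0],
    [0, 0, 0],
  ],
  hand=[0.3, 0.3, 0.3, 0.3, 0.3, 0.3],
  force=40,
)

```text
clock: 6.63
position: [0.4237, 0.0178, 0.1786]
ee_rot: [0.001, -0.148, 0.989, -0.0]
contact_force: [-1.5, 0.4, 7.5]
width: 0.0387
gripper_force: 40.1
```

Request:
carry_out(
  linear=[
    [0, 0, 0.05],
    [0, 0, 0.08],
    [0.03, -0.05, 0.08],
    [0.05, -0.06, 0.05],
    [0.05, -0.06, 0.03],
    [0.05, -0.07, 0],
    [0.05, -0.07, 0],
    [0.05, -0.07, 0],
  ],
  angular=[
    [0, 0, 0],
    [0, 0, 0],
    [0, 0, -0.8],
    [0, 0, -0.8],
    [0, 0, -0.8],
    [0, 0, -0.7],
    [0, 0, 0],
    [0, 0, 0],
  ],
  hand=[0.3, 0.3, 0.3, 0.3, 0.3, 0.3, 0.3, 0.3],
)

```text
clock: 7.3
position: [0.5564, -0.1633, 0.3146]
ee_rot: [0.001, -0.025, 1.0, -0.0]
contact_force: [1.1, -0.1, -1.0]
width: 0.0391
gripper_force: 41.6
```

Request:
carry_out(
  linear=[
    [0.01, -0.07, 0],
    [0, 0, 0],
    [0, 0, 0],
    [0, 0, 0],
  ],
  angular=[
    [0, 0, 0],
    [0, 0, 0],
    [0, 0, 0],
    [0, 0, 0],
  ],
  hand=[0.3, 0.3, 0.3, 0.3],
)

```text
clock: 7.63
position: [0.5602, -0.1966, 0.3132]
ee_rot: [-0.001, -0.024, 1.0, 0.001]
contact_force: [-0.3, 0.6, -0.3]
width: 0.039
gripper_force: 41.6
```

Run:
```python
from h import *
st=manip.get_state(); save('wrist','w4.png'); print(st['clock'],st['position'],st['ee_rot'],st['width']); np.save('st4.npy',st,allow_pickle=True)
```

```text
7.6333 [ 0.56018259 -0.19656304  0.31317718] [-7.35821958e-04 -2.41440316e-02  9.99707941e-01  7.46846891e-04] 0.03896689367865767
```

View pics/w4.png

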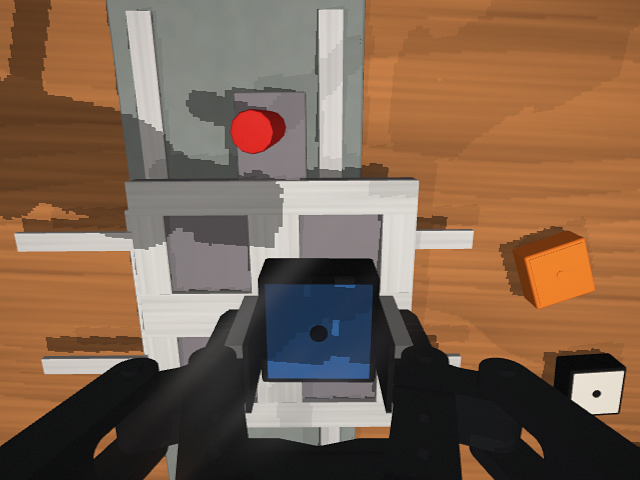

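The blue tile is held straight between the pads, dot at (318,333). The near right pocket spans (165..250, 215..294), the near left starts at (299,215), and the handle top is at (252,132).

Run:
```python
from h import *
st=np.load('st4.npy',allow_pickle=True).item()
f=lambda u,v,z=.038:onz('wrist',u,v,z,st)
c=[f(165,215),f(248,215),f(250,294),f(173,294)]
print(np.array(c).round(4)); print('p1',np.mean(c,axis=0)); e=f(299,215),f(382,215); print('p0 near edge',e,np.linalg.norm(e[1]-e[0]))
print('plate near',f(126,181),f(418,181)); print('handle',f(252,132,.106)); print('base',f(122,180,.005),f(110,0,.005),f(365,0,.005),f(360,150,.005))
print('tile dot', 'tile z?',f(318,333,.155))
```

```text
[[ 0.5499 -0.2865  0.038 ]
 [ 0.5476 -0.2378  0.038 ]
 [ 0.598  -0.2365  0.038 ]
 [ 0.6002 -0.2843  0.038 ]]
p1 [ 0.5739544  -0.26126231  0.038     ]
p0 near edge (array([ 0.54621221, -0.20776551,  0.038     ]), array([ 0.54390428, -0.15893669,  0.038     ])) 0.04888333949462252
plate near [ 0.53087753 -0.30784652  0.038     ] [ 0.52292538 -0.1400322   0.038     ]
handle [ 0.49702008 -0.22551136  0.106     ]
base [ 0.5359954  -0.32506826  0.005     ] [ 0.43077811 -0.32337432  0.005     ] [ 0.42365924 -0.1749048   0.005     ] [ 0.50945865 -0.17135356  0.005     ]
tile dot tile z? [ 0.5587625 -0.1960814  0.155    ]
```

Request:
carry_out(
  linear=[
    [0.02, 0.03, 0],
    [0, 0, -0.06],
    [0, 0, -0.06],
    [0, 0, -0.04],
    [0, 0, -0.02],
    [0, 0, 0],
    [0, 0, 0],
    [0, 0, 0],
  ],
  angular=[
    [0, 0, 0],
    [0, 0, 0],
    [0, 0, 0],
    [0, 0, 0],
    [0, 0, 0],
    [0, 0, 0],
    [0, 0, 0],
    [0, 0, 0],
  ],
  hand=[0.3, 0.3, 0.3, 0.3, 0.3, 0.3, 0.3, 0.3],
)

```text
clock: 8.35
position: [0.5715, -0.1816, 0.2251]
ee_rot: [0.001, -0.025, 1.0, -0.001]
contact_force: [0.2, -0.1, -1.0]
width: 0.0392
gripper_force: 41.5
```

Down 11 mm more and release.

Request:
carry_out(
  linear=[
    [-0.002, 0, -0.012],
    [0, 0, -0.01],
    [0, 0, 0],
    [0, 0, 0],
  ],
  angular=[
    [0, 0, 0],
    [0, 0, 0],
    [0, 0, 0],
    [0, 0, 0],
  ],
  hand=[0.3, 0.3, 0.3, 0.3],
)

```text
clock: 8.68
position: [0.5698, -0.1819, 0.2127]
ee_rot: [0.0, -0.025, 1.0, -0.0]
contact_force: [-0.5, -0.4, -1.2]
width: 0.0392
gripper_force: 41.6
```

Request:
carry_out(
  linear=[
    [0, 0, 0],
    [0, 0, 0],
    [0, 0, 0],
    [0, 0, 0],
    [0, 0, 0.05],
    [0, 0, 0.06],
    [0, 0, 0.06],
    [0, 0, 0.06],
  ],
  angular=[
    [0, 0, 0],
    [0, 0, 0],
    [0, 0, 0],
    [0, 0, 0],
    [0, 0, 0],
    [0, 0, 0],
    [0, 0, 0],
    [0, 0, 0],
  ],
  hand=[0.7, 0.7, 0.7, 0.7, 0.7, 0.7, 0.7, 0.7],
)

```text
clock: 9.35
position: [0.5696, -0.1817, 0.3286]
ee_rot: [-0.0, -0.025, 1.0, 0.0]
contact_force: [0.3, -0.4, 0.1]
width: 0.0598
gripper_force: 0.0
```

Run:
```python
from h import *
st=manip.get_state(); im,o=find('wrist','blue',st,z=.054);print(st['clock'],st['position'],st['ee_rot']);print(o)
im,o=find('top','white',None);print(o); im,o=find('top','blue',None,z=.054);print(o)
```

```text
9.35 [ 0.56964462 -0.18166973  0.32861499] [-3.23441539e-04 -2.45910137e-02  9.99697520e-01  2.16525168e-04]
[[0.569, -0.1816, 34.8, 35.5, 2.8, [318.0, 236.6]]]
[]
[]
```

Request:
carry_out(
  linear=[
    [0.025, 0.05, 0],
    [0.025, 0.05, 0],
    [0.025, 0.05, 0],
    [0.025, 0.05, 0],
    [0.025, 0.05, 0],
    [0.025, 0.05, 0],
    [0.025, 0.05, 0],
    [0.025, 0.035, 0],
  ],
  angular=[
    [0, 0, 0],
    [0, 0, 0],
    [0, 0, 0],
    [0, 0, 0],
    [0, 0, 0],
    [0, 0, 0],
    [0, 0, 0],
    [0, 0, 0.5],
  ],
  hand=[1, 1, 1, 1, 1, 1, 1, 1],
)

```text
clock: 10.17
position: [0.6697, 0.0131, 0.3256]
ee_rot: [-0.002, -0.045, 0.999, 0.001]
contact_force: [-0.3, -0.1, -0.3]
width: 0.0856
gripper_force: 0.0
```

Request:
carry_out(
  linear=[
    [0, 0, 0],
    [0, 0, 0],
    [0, 0, 0],
  ],
  angular=[
    [0, 0, 0],
    [0, 0, 0],
    [0, 0, 0],
  ],
  hand=[1, 1, 1],
)

```text
clock: 10.42
position: [0.6693, 0.0105, 0.3261]
ee_rot: [-0.002, -0.045, 0.999, -0.0]
contact_force: [0.3, 0.2, -0.8]
width: 0.0854
gripper_force: 0.0
```

Run:
```python
from h import *
st=manip.get_state(); im,o=find('wrist','white',st);print(st['clock'],st['position'],st['ee_rot']);print(o); cv2.imwrite('pics/w5.png',im[:,:,::-1]); np.save('st5.npy',st,allow_pickle=True)
```

```text
10.4167 [0.66926796 0.01049276 0.3261023 ] [-1.50821029e-03 -4.45506102e-02  9.99005985e-01 -1.05129970e-04]
[[0.6717, 0.0102, 35.0, 35.1, 6.8, [316.8, 229.3]]]
```

View pics/w5.png

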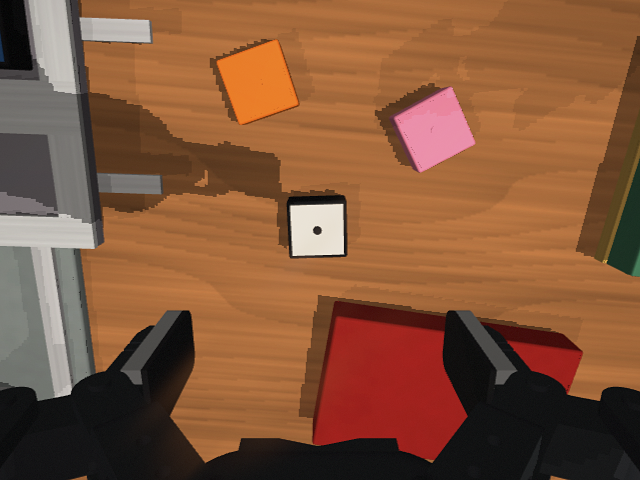

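White tile with dot at (317,230), clear of the book (top edge at row 302) and of orange (257,83). Descending.

Request:
carry_out(
  linear=[
    [0.006, 0, -0.06],
    [0, 0, -0.06],
    [0, 0, -0.06],
    [0, 0, -0.06],
    [0, 0, -0.04],
    [0, 0, -0.015],
    [0, 0, 0],
    [0, 0, 0],
  ],
  angular=[
    [0, 0, 0.4],
    [0, 0, 0],
    [0, 0, 0],
    [0, 0, 0],
    [0, 0, 0],
    [0, 0, 0],
    [0, 0, 0],
    [0, 0, 0],
  ],
  hand=[1, 1, 1, 1, 1, 1, 1, 1],
)

```text
clock: 11.13
position: [0.673, 0.01, 0.1806]
ee_rot: [0.0, -0.06, 0.998, -0.0]
contact_force: [1.0, 0.0, 0.5]
width: 0.0853
gripper_force: 0.0
```

Run:
```python
from h import *
st=manip.get_state(); im,o=find('wrist','white',st);print(st['position'],o)
s5=np.load('st5.npy',allow_pickle=True).item()
if o: print(tri(ray('wrist',316.8,229.3,s5),ray('wrist',*o[0][-1],st)))
```

```text
[0.67300384 0.00997805 0.18058754] [[0.6751, 0.0105, 27.4, 35.1, 6.9, [319.8, 337.7]]]
[0.66807231 0.0099649  0.03230466]
```

Request:
carry_out(
  linear=[
    [-0.002, 0, -0.004],
    [0, 0, 0],
    [0, 0, 0],
    [0, 0, 0],
    [0, 0, 0],
    [0, 0, 0],
    [0, 0, 0],
  ],
  angular=[
    [0, 0, 0],
    [0, 0, 0],
    [0, 0, 0],
    [0, 0, 0],
    [0, 0, 0],
    [0, 0, 0],
    [0, 0, 0],
  ],
  hand=[1, 0.3, 0.3, 0.3, 0.3, 0.3, 0.3],
  force=40,
)

```text
clock: 11.77
position: [0.6722, 0.0108, 0.1788]
ee_rot: [0.001, -0.061, 0.998, -0.0]
contact_force: [-0.6, 1.3, 4.3]
width: 0.0387
gripper_force: 42.3
```

Request:
carry_out(
  linear=[
    [0, 0, 0.04],
    [0, 0, 0.07],
    [-0.01, 0, 0.08],
    [-0.02, -0.05, 0.08],
    [-0.03, -0.06, 0.03],
    [-0.03, -0.06, 0],
    [-0.03, -0.06, 0],
    [-0.02, -0.06, 0],
  ],
  angular=[
    [0, 0, 0],
    [0, 0, 0],
    [0, 0, 0],
    [0, 0, -0.4],
    [0, 0, -0.5],
    [0, 0, 0],
    [0, 0, 0],
    [0, 0, 0],
  ],
  hand=[0.3, 0.3, 0.3, 0.3, 0.3, 0.3, 0.3, 0.3],
)

```text
clock: 12.43
position: [0.6015, -0.1316, 0.3228]
ee_rot: [-0.0, -0.025, 1.0, 0.0]
contact_force: [-0.7, 0.1, -2.1]
width: 0.0393
gripper_force: 41.8
```

Request:
carry_out(
  linear=[
    [-0.02, -0.06, 0],
    [-0.02, -0.06, 0],
    [-0.02, -0.06, 0],
    [0, -0.06, 0],
    [0, 0, 0],
    [0, 0, 0],
  ],
  angular=[
    [0, 0, 0],
    [0, 0, 0],
    [0, 0, 0],
    [0, 0, 0],
    [0, 0, 0],
    [0, 0, 0],
  ],
  hand=[0.3, 0.3, 0.3, 0.3, 0.3, 0.3],
)

```text
clock: 12.93
position: [0.5728, -0.2525, 0.3219]
ee_rot: [-0.0, -0.023, 1.0, 0.0]
contact_force: [-0.3, 0.3, -0.9]
width: 0.0392
gripper_force: 41.8
```

Run:
```python
from h import *
st=manip.get_state(); im=save('wrist','w6.png');print(st['position'],st['ee_rot'],st['width']);print(find('wrist','blue',st,z=.054)[1])
```

```text
[ 0.57277905 -0.25247463  0.32194771] [-3.49032896e-04 -2.31112091e-02  9.99732784e-01  3.34251297e-04] 0.03919454800175033
[[0.5692, -0.1832, 34.6, 35.6, 2.6, [436.7, 239.9]]]
```

View pics/w6.png

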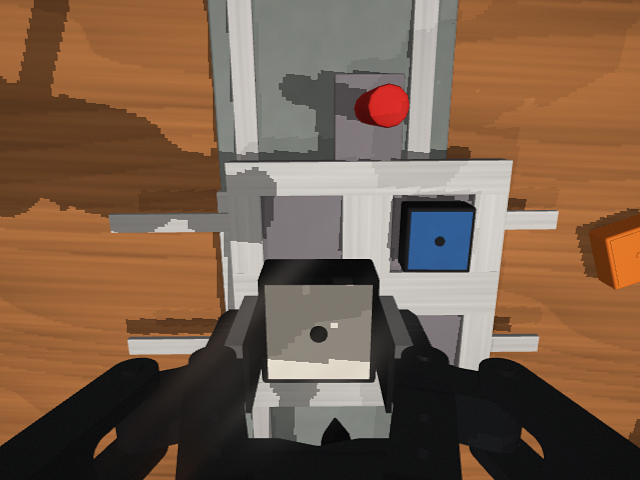

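The white tile is held flat, the blue one sits in the near left pocket at (437,240), and the near right pocket is free at (302,225). Placing white there.

Request:
carry_out(
  linear=[
    [0.002, -0.019, 0],
    [0, 0, -0.06],
    [0, 0, -0.06],
    [0, 0, -0.05],
    [0, 0, -0.03],
    [0, 0, -0.018],
    [0, 0, 0],
    [0, 0, 0],
  ],
  angular=[
    [0, 0, 0],
    [0, 0, 0],
    [0, 0, 0],
    [0, 0, 0],
    [0, 0, 0],
    [0, 0, 0],
    [0, 0, 0],
    [0, 0, 0],
  ],
  hand=[0.3, 0.3, 0.3, 0.3, 0.3, 0.3, 0.3, 0.3],
)

```text
clock: 13.7
position: [0.5749, -0.2601, 0.2141]
ee_rot: [0.001, -0.025, 1.0, -0.0]
contact_force: [-0.8, -0.9, -0.2]
width: 0.0392
gripper_force: 42.2
```

Request:
carry_out(
  linear=[
    [-0.002, -0.003, -0.003],
    [0, 0, 0],
    [0, 0, 0],
    [0, 0, 0],
    [0, 0, 0],
    [0, 0, 0],
  ],
  angular=[
    [0, 0, 0],
    [0, 0, 0],
    [0, 0, 0],
    [0, 0, 0],
    [0, 0, 0],
    [0, 0, 0],
  ],
  hand=[0.3, 0.3, 0.65, 0.65, 0.65, 0.65],
)

```text
clock: 14.2
position: [0.5732, -0.2619, 0.2122]
ee_rot: [0.0, -0.025, 1.0, -0.0]
contact_force: [0.5, -0.2, -0.6]
width: 0.0557
gripper_force: 0.0
```

Request:
carry_out(
  linear=[
    [0, 0, 0.05],
    [0, 0, 0.06],
    [0, 0, 0.06],
    [0, 0.03, 0.06],
    [0, 0.04, 0],
    [0, 0, 0],
    [0, 0, 0],
  ],
  angular=[
    [0, 0, 0],
    [0, 0, 0],
    [0, 0, 0],
    [0, 0, 0],
    [0, 0, 0],
    [0, 0, 0],
    [0, 0, 0],
  ],
  hand=[0.65, 0.65, 0.65, 0.65, 1, 1, 1],
)

```text
clock: 14.78
position: [0.5729, -0.2262, 0.3275]
ee_rot: [0.0, -0.025, 1.0, -0.0]
contact_force: [0.7, 0.2, 0.9]
width: 0.0855
gripper_force: 0.0
```

Run:
```python
from h import *
st=manip.get_state(); im=save('wrist','w7.png');print(st['clock'],st['position'],st['ee_rot']);print(find('wrist','blue',st,z=.054)[1],find('wrist','white',st,z=.054)[1]);np.save('st7.npy',st,allow_pickle=True)
```

```text
14.7833 [ 0.57294841 -0.22617514  0.32747226] [ 1.01672677e-04 -2.53561935e-02  9.99678447e-01 -2.35098153e-04]
[[0.5712, -0.1818, 34.7, 35.8, 2.9, [392.7, 238.6]]] []
```

View pics/w7.png

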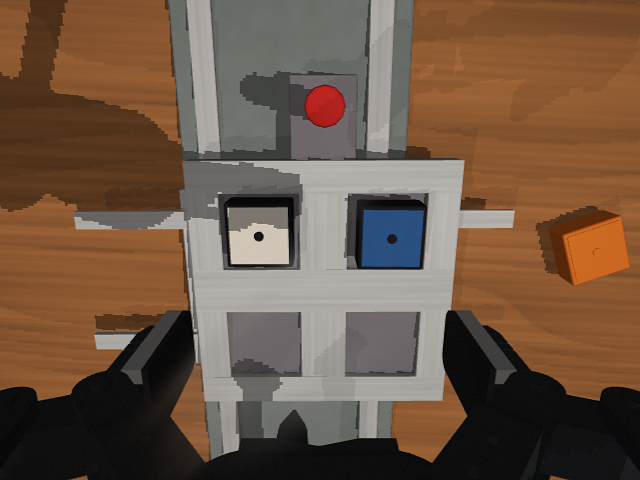

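White is in the near right pocket with its dot at (258,237), blue in the near left at (392,239), the handle top is at (325,106), and the pointer shows at (292,410). One more view of the tip from farther forward.

Request:
carry_out(
  linear=[
    [0.05, -0.015, 0.03],
    [0.05, -0.015, 0.03],
    [0, 0, 0],
    [0, 0, 0],
    [0, 0, 0],
  ],
  angular=[
    [0, 0, 0],
    [0, 0, 0],
    [0, 0, 0],
    [0, 0, 0],
    [0, 0, 0],
  ],
  hand=[1, 1, 1, 1, 1],
)

```text
clock: 15.35
position: [0.6226, -0.2423, 0.3555]
ee_rot: [-0.002, -0.024, 1.0, 0.001]
contact_force: [0.7, 0.1, -0.5]
width: 0.0851
gripper_force: 0.0
```

Run:
```python
from h import *
st=manip.get_state(); im=save('wrist','w8.png');print(st['clock'],st['position'],st['ee_rot']);np.save('st8.npy',st,allow_pickle=True)
a=cv2.imread('pics/w7.png')[340:480,220:370]; b=cv2.imread('pics/w8.png')[280:420,220:370]
cv2.imwrite('pics/c8.png',np.hstack([cv2.resize(x,None,fx=2.6,fy=2.6,interpolation=cv2.INTER_CUBIC) for x in(a,b)]))
s7=np.load('st7.npy',allow_pickle=True).item()
f=lambda u,v,z:onz('wrist',u,v,z,s7).round(4)
print('white',f(258,237,.054),'blue',f(392,239,.054),'tip',f(292,410,.062),'handle',f(325,106,.106))
print('tip in w8 approx',proj('wrist',onz('wrist',292,410,.062,s7),st))
```

```text
15.35 [ 0.62262047 -0.24225324  0.35554739] [-1.54564101e-03 -2.43161263e-02  9.99702874e-01  7.08052979e-04]
white [ 0.5737 -0.2617  0.054 ] blue [ 0.5709 -0.1821  0.054 ] tip [ 0.6878 -0.2373  0.062 ] handle [ 0.4985 -0.2267  0.106 ]
tip in w8 approx [319.69091321 323.5743503 ]
```

View pics/c8.png

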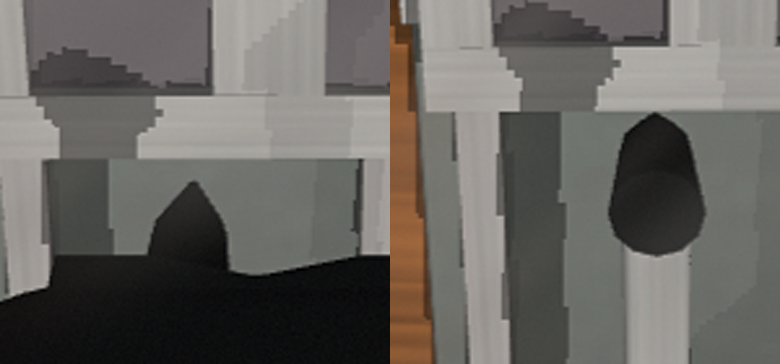

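The pointer's apex shows at (294.6,409.2) in w7 and (321.9,323.5) in w8.

Run:
```python
from h import *
s7,s8=[np.load(f'st{i}.npy',allow_pickle=True).item() for i in(7,8)]
a=(294.6,409.2,s7);b=(321.9,323.5,s8)
t=tri(ray('wrist',*a),ray('wrist',*b)); t7=onz('wrist',a[0],a[1],.062,s7);t8=onz('wrist',b[0],b[1],.062,s8);print(t,t7,t8)
tip=(t7+t8)[:2]/2; th=.0474; X=np.array([np.cos(th),np.sin(th)]);Y=np.array([-X[1],X[0]])
for k,p in dict(white=(.5737,-.2617),blue=(.5709,-.182)).items():
    d=tip-p; print(k,d,'sx',d@X,'sy',d@Y)
```

```text
[ 0.68880534 -0.23571332  0.05984691] [ 0.68710699 -0.23563917  0.062     ] [ 0.68768229 -0.23580707  0.062     ]
white [0.11369464 0.02597688] sx 0.11479778128106835 sy 0.02056059407580368
blue [ 0.11649464 -0.05372312] sx 0.11381827087454038 sy -0.0591825596075283
```

Request:
carry_out(
  linear=[
    [-0.06, 0.008, 0],
    [-0.06, 0.008, 0],
    [-0.06, 0.008, 0],
    [-0.06, 0.008, 0],
    [-0.008, 0, -0.05],
    [0, 0, -0.06],
    [0, 0, -0.06],
    [0, 0, -0.04],
  ],
  angular=[
    [0, 0, 0],
    [0, 0, 0],
    [0, 0, 0],
    [0, 0, 0],
    [0, 0, 0],
    [0, 0, 0],
    [0, 0, 0],
    [0, 0, 0],
  ],
  hand=[1, 1, 1, 1, 1, 1, 1, 1],
)

```text
clock: 16.07
position: [0.4968, -0.2249, 0.2496]
ee_rot: [-0.002, -0.024, 1.0, 0.001]
contact_force: [-0.0, -0.4, 0.6]
width: 0.0854
gripper_force: 0.0
```

Request:
carry_out(
  linear=[
    [0, 0, -0.015],
    [0, 0, 0],
    [0, 0, 0],
  ],
  angular=[
    [0, 0, 0],
    [0, 0, 0],
    [0, 0, 0],
  ],
  hand=[1, 1, 1],
)

```text
clock: 16.32
position: [0.499, -0.2259, 0.2448]
ee_rot: [-0.0, -0.025, 1.0, 0.0]
contact_force: [0.7, 0.4, 0.6]
width: 0.0854
gripper_force: 0.0
```

Request:
carry_out(
  linear=[
    [0, 0, 0],
    [0, 0, 0],
    [0, 0, 0],
    [0, 0, 0],
    [0, 0, 0],
    [0, 0, 0],
    [0, 0, 0],
    [0, 0, 0],
  ],
  angular=[
    [0, 0, 0],
    [0, 0, 0],
    [0, 0, 0],
    [0, 0, 0],
    [0, 0, 0],
    [0, 0, 0],
    [0, 0, 0],
    [0, 0, 0],
  ],
  hand=[0.1, 0.1, 0.1, 0.1, 0.1, 0.1, 0.1, 0.1],
  force=50,
)

```text
clock: 16.98
position: [0.4993, -0.226, 0.2452]
ee_rot: [0.0, -0.025, 1.0, -0.0]
contact_force: [0.2, -0.6, 4.8]
width: 0.0173
gripper_force: 48.7
```

Request:
carry_out(
  linear=[
    [0.01, 0.002, 0],
    [0.02, 0.005, 0],
    [0.03, 0.006, 0],
    [0.03, 0.007, 0],
    [0.03, 0.007, 0],
    [0.03, 0.007, 0],
    [0.03, 0.007, 0],
    [0.02, 0.005, 0],
  ],
  angular=[
    [0, 0, 0],
    [0, 0, 0],
    [0, 0, 0],
    [0, 0, 0],
    [0, 0, 0],
    [0, 0, 0],
    [0, 0, 0],
    [0, 0, 0],
  ],
  hand=[0.1, 0.1, 0.1, 0.1, 0.1, 0.1, 0.1, 0.1],
)

```text
clock: 17.65
position: [0.6004, -0.2031, 0.2452]
ee_rot: [0.001, -0.025, 1.0, -0.001]
contact_force: [-1.9, -1.6, 6.6]
width: 0.0166
gripper_force: 48.8
```

Request:
carry_out(
  linear=[
    [0.015, 0.004, 0],
    [0.008, 0.002, 0],
    [0, 0, 0],
    [0, 0, 0],
  ],
  angular=[
    [0, 0, 0],
    [0, 0, 0],
    [0, 0, 0],
    [0, 0, 0],
  ],
  hand=[0.1, 0.1, 0.1, 0.1],
)

```text
clock: 17.98
position: [0.6117, -0.2, 0.2452]
ee_rot: [0.001, -0.025, 1.0, -0.0]
contact_force: [1.1, -0.1, 4.9]
width: 0.0165
gripper_force: 48.7
```

Request:
carry_out(
  linear=[
    [0.003, 0, 0],
    [0, 0, 0],
    [0, 0, 0],
    [0, 0, 0],
    [0, 0, 0],
    [0, 0, 0],
    [0, 0, 0],
    [0, 0, 0],
  ],
  angular=[
    [0, 0, 0],
    [0, 0, 0],
    [0, 0, 0],
    [0, 0, 0],
    [0, 0, 0],
    [0, 0, 0],
    [0, 0, 0],
    [0, 0, 0],
  ],
  hand=[0.1, 0.1, 0.1, 0.1, 0.1, 0.1, 0.1, 0.1],
)

```text
clock: 18.65
position: [0.6121, -0.2001, 0.2452]
ee_rot: [0.0, -0.025, 1.0, -0.0]
contact_force: [-0.5, -0.5, 5.2]
width: 0.0166
gripper_force: 48.9
```

Request:
carry_out(
  linear=[
    [0, 0, 0],
    [0, 0, 0],
    [0, 0, 0],
    [0, 0, 0],
    [0, 0, 0.05],
    [0, 0, 0.06],
    [0, 0, 0.06],
    [0, 0, 0],
  ],
  angular=[
    [0, 0, 0],
    [0, 0, 0],
    [0, 0, 0],
    [0, 0, 0],
    [0, 0, 0],
    [0, 0, 0],
    [0, 0, 0],
    [0, 0, 0],
  ],
  hand=[1, 1, 1, 1, 1, 1, 1, 1],
)

```text
clock: 19.32
position: [0.6138, -0.2004, 0.3358]
ee_rot: [0.005, -0.025, 1.0, -0.002]
contact_force: [0.6, -0.8, 1.3]
width: 0.0856
gripper_force: 0.0
```

Run:
```python
from h import *
st=manip.get_state(); im=save('wrist','w9.png');print(st['clock'],st['position'],st['ee_rot']);np.save('st9.npy',st,allow_pickle=True)
print([proj('wrist',np.array(p),st).round() for p in ([.6874,-.2357,.062],[.6874,-.2357,.054])])
```

```text
19.3167 [ 0.61376412 -0.2004451   0.3357959 ] [ 0.00501721 -0.02465706  0.99968073 -0.00230274]
[array([259., 341.]), array([261., 335.])]
```

View pics/w9.png

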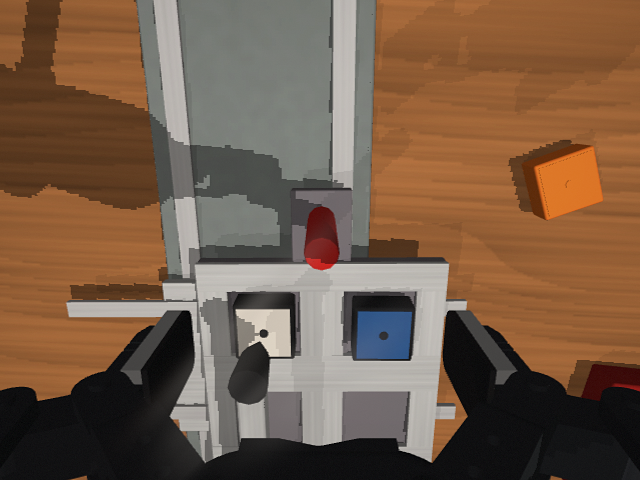

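White is under the pointer: dot at (264,333), apex at about (262,343). The apex is some 2 mm farther on, so I'll regrip, nudge +2 mm and dwell again.

Request:
carry_out(
  linear=[
    [-0.002, 0, -0.06],
    [0, 0, -0.06],
    [0, 0, -0.05],
    [0, 0, -0.01],
    [0, 0, 0],
    [0, 0, 0],
    [0, 0, 0],
  ],
  angular=[
    [0, 0, 0],
    [0, 0, 0],
    [0, 0, 0],
    [0, 0, 0],
    [0, 0, 0],
    [0, 0, 0],
    [0, 0, 0],
  ],
  hand=[1, 1, 1, 1, 1, 1, 1],
)

```text
clock: 19.95
position: [0.6119, -0.2002, 0.2409]
ee_rot: [0.001, -0.025, 1.0, -0.001]
contact_force: [-0.2, -0.6, 1.2]
width: 0.0853
gripper_force: 0.0
```

Request:
carry_out(
  linear=[
    [0, 0, 0],
    [0, 0, 0],
    [0, 0, 0],
    [0, 0, 0],
    [0, 0, 0],
    [0, 0, 0],
    [0, 0, 0],
    [0, 0, 0],
  ],
  angular=[
    [0, 0, 0],
    [0, 0, 0],
    [0, 0, 0],
    [0, 0, 0],
    [0, 0, 0],
    [0, 0, 0],
    [0, 0, 0],
    [0, 0, 0],
  ],
  hand=[0.1, 0.1, 0.1, 0.1, 0.1, 0.1, 0.1, 0.1],
  force=50,
)

```text
clock: 20.62
position: [0.6112, -0.1999, 0.24]
ee_rot: [0.0, -0.025, 1.0, -0.0]
contact_force: [-0.3, -0.2, 3.5]
width: 0.0168
gripper_force: 48.6
```

Request:
carry_out(
  linear=[
    [0.004, 0, 0],
    [0, 0, 0],
    [0, 0, 0],
    [0, 0, 0],
    [0, 0, 0],
    [0, 0, 0],
    [0, 0, 0],
    [0, 0, 0],
  ],
  angular=[
    [0, 0, 0],
    [0, 0, 0],
    [0, 0, 0],
    [0, 0, 0],
    [0, 0, 0],
    [0, 0, 0],
    [0, 0, 0],
    [0, 0, 0],
  ],
  hand=[0.1, 0.1, 0.1, 0.1, 0.1, 0.1, 0.1, 0.1],
)

```text
clock: 21.28
position: [0.6134, -0.1998, 0.24]
ee_rot: [0.0, -0.025, 1.0, -0.0]
contact_force: [-0.9, 0.3, 4.3]
width: 0.0167
gripper_force: 48.7
```

Request:
carry_out(
  linear=[
    [0, 0, 0],
    [0, 0, 0],
    [0, 0, 0],
    [0, 0, 0],
    [0, 0, 0],
    [0, 0, 0],
    [0, 0, 0],
    [0, 0, 0],
  ],
  angular=[
    [0, 0, 0],
    [0, 0, 0],
    [0, 0, 0],
    [0, 0, 0],
    [0, 0, 0],
    [0, 0, 0],
    [0, 0, 0],
    [0, 0, 0],
  ],
  hand=[0.1, 0.1, 0.1, 0.1, 0.1, 0.1, 0.1, 0.1],
)

```text
clock: 21.95
position: [0.6134, -0.1998, 0.24]
ee_rot: [0.0, -0.025, 1.0, -0.0]
contact_force: [0.0, 0.8, 5.1]
width: 0.0172
gripper_force: 48.7
```

Request:
carry_out(
  linear=[
    [0, -0.01, 0],
    [0.001, -0.02, 0],
    [0.001, -0.03, 0],
    [0.001, -0.03, 0],
    [0.001, -0.03, 0],
    [0.001, -0.02, 0],
    [0, -0.013, 0],
    [0, -0.007, 0],
  ],
  angular=[
    [0, 0, 0],
    [0, 0, 0],
    [0, 0, 0],
    [0, 0, 0],
    [0, 0, 0],
    [0, 0, 0],
    [0, 0, 0],
    [0, 0, 0],
  ],
  hand=[0.1, 0.1, 0.1, 0.1, 0.1, 0.1, 0.1, 0.1],
)

```text
clock: 22.62
position: [0.6161, -0.2825, 0.24]
ee_rot: [0.001, -0.024, 1.0, -0.001]
contact_force: [1.4, 2.5, 5.3]
width: 0.0168
gripper_force: 49.0
```

Request:
carry_out(
  linear=[
    [0, 0, 0],
    [0, 0, 0],
    [0, 0, 0],
    [0, 0, 0],
    [0, 0, 0],
    [0, 0, 0],
    [0, 0, 0],
    [0, 0, 0],
  ],
  angular=[
    [0, 0, 0],
    [0, 0, 0],
    [0, 0, 0],
    [0, 0, 0],
    [0, 0, 0],
    [0, 0, 0],
    [0, 0, 0],
    [0, 0, 0],
  ],
  hand=[0.1, 0.1, 0.1, 0.1, 0.1, 0.1, 0.1, 0.1],
)

```text
clock: 23.28
position: [0.616, -0.2808, 0.24]
ee_rot: [0.001, -0.025, 1.0, -0.001]
contact_force: [2.5, -1.2, 5.9]
width: 0.0167
gripper_force: 49.0
```

Request:
carry_out(
  linear=[
    [0, 0, 0],
    [0, 0, 0],
    [0, 0, 0],
    [0, 0, 0],
    [0, 0, 0],
    [0, 0, 0],
    [0, 0, 0],
    [0, 0, 0],
  ],
  angular=[
    [0, 0, 0],
    [0, 0, 0],
    [0, 0, 0],
    [0, 0, 0],
    [0, 0, 0],
    [0, 0, 0],
    [0, 0, 0],
    [0, 0, 0],
  ],
  hand=[0.1, 0.1, 0.1, 0.1, 0.1, 0.1, 0.1, 0.1],
)

```text
clock: 23.95
position: [0.616, -0.2808, 0.24]
ee_rot: [0.001, -0.025, 1.0, -0.001]
contact_force: [2.0, -1.3, 4.8]
width: 0.017
gripper_force: 49.0
```

Request:
carry_out(
  linear=[
    [0, 0, 0],
    [0, 0, 0],
    [0, 0, 0],
    [0, 0, 0],
    [0, 0, 0.05],
    [0, 0, 0.06],
    [0, 0, 0.06],
    [0, 0, 0],
  ],
  angular=[
    [0, 0, 0],
    [0, 0, 0],
    [0, 0, 0],
    [0, 0, 0],
    [0, 0, 0],
    [0, 0, 0],
    [0, 0, 0],
    [0, 0, 0],
  ],
  hand=[1, 1, 1, 1, 1, 1, 1, 1],
)

```text
clock: 24.62
position: [0.6171, -0.2806, 0.331]
ee_rot: [0.005, -0.025, 1.0, -0.003]
contact_force: [1.6, -0.2, 1.1]
width: 0.0856
gripper_force: 0.0
```

Run:
```python
from h import *
st=manip.get_state(); im=save('wrist','w10.png');print(st['clock'],st['position'],st['ee_rot'])
P=[proj('wrist',np.array(p),st) for p in ([.6874,-.2357,.062],[.6874,-.2357,.054])];print(P)
cv2.imwrite('pics/c10.png',cv2.resize(cv2.imread('pics/w10.png')[270:420,180:480],None,fx=2.6,fy=2.6,interpolation=cv2.INTER_CUBIC))
```

```text
24.6167 [ 0.61710667 -0.28061823  0.33102203] [ 0.00468561 -0.02470138  0.9996797  -0.00289437]
[array([385.77761433, 346.75278401]), array([383.97796127, 340.17899684])]
```

View pics/c10.png

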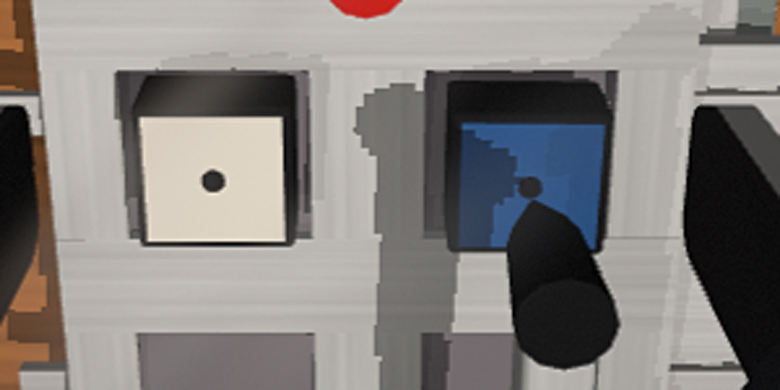

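Blue's dot (530,186) sits right behind the pointer's apex (534,201) with the expected offset, so blue is read. Regrip and park.

Request:
carry_out(
  linear=[
    [-0.002, 0, -0.06],
    [0, 0, -0.06],
    [0, 0, -0.05],
    [0, 0, -0.005],
    [0, 0, 0],
    [0, 0, 0],
    [0, 0, 0],
  ],
  angular=[
    [0, 0, 0],
    [0, 0, 0],
    [0, 0, 0],
    [0, 0, 0],
    [0, 0, 0],
    [0, 0, 0],
    [0, 0, 0],
  ],
  hand=[1, 1, 1, 1, 1, 1, 1],
)

```text
clock: 25.25
position: [0.6154, -0.2802, 0.2387]
ee_rot: [0.001, -0.025, 1.0, -0.001]
contact_force: [-0.8, -0.4, 0.0]
width: 0.0854
gripper_force: 0.0
```

Request:
carry_out(
  linear=[
    [0, 0, 0],
    [0, 0, 0],
    [0, 0, 0],
    [0, 0, 0],
    [0, 0, 0],
    [0, 0, 0],
    [0, 0, 0],
    [0, 0, 0],
  ],
  angular=[
    [0, 0, 0],
    [0, 0, 0],
    [0, 0, 0],
    [0, 0, 0],
    [0, 0, 0],
    [0, 0, 0],
    [0, 0, 0],
    [0, 0, 0],
  ],
  hand=[0.1, 0.1, 0.1, 0.1, 0.1, 0.1, 0.1, 0.1],
  force=50,
)

```text
clock: 25.92
position: [0.6147, -0.28, 0.2376]
ee_rot: [0.0, -0.025, 1.0, -0.0]
contact_force: [-0.8, -0.5, 2.5]
width: 0.0169
gripper_force: 48.6
```

Request:
carry_out(
  linear=[
    [-0.015, -0.001, 0],
    [-0.03, -0.001, 0],
    [-0.04, -0.002, 0],
    [-0.04, -0.002, 0],
    [-0.04, -0.002, 0],
    [-0.04, -0.002, 0],
    [-0.04, -0.002, 0],
    [-0.03, -0.002, 0],
  ],
  angular=[
    [0, 0, 0],
    [0, 0, 0],
    [0, 0, 0],
    [0, 0, 0],
    [0, 0, 0],
    [0, 0, 0],
    [0, 0, 0],
    [0, 0, 0],
  ],
  hand=[0.1, 0.1, 0.1, 0.1, 0.1, 0.1, 0.1, 0.1],
)

```text
clock: 26.58
position: [0.4761, -0.287, 0.2375]
ee_rot: [0.001, -0.024, 1.0, -0.001]
contact_force: [2.3, 0.0, 0.4]
width: 0.0165
gripper_force: 49.0
```

Request:
carry_out(
  linear=[
    [-0.03, -0.001, 0],
    [-0.02, -0.001, 0],
    [-0.02, -0.001, 0],
    [-0.01, -0.001, 0],
    [-0.01, 0, 0],
    [0, 0, 0],
  ],
  angular=[
    [0, 0, 0],
    [0, 0, 0],
    [0, 0, 0],
    [0, 0, 0],
    [0, 0, 0],
    [0, 0, 0],
  ],
  hand=[0.1, 0.1, 0.1, 0.1, 0.1, 0.1],
)

```text
clock: 27.08
position: [0.4314, -0.289, 0.2375]
ee_rot: [-0.0, -0.025, 1.0, -0.0]
contact_force: [-1.7, -0.7, 5.1]
width: 0.0167
gripper_force: 49.5
```

Not at the stop yet (no back force); pulling on gently.

Request:
carry_out(
  linear=[
    [-0.005, 0, 0],
    [-0.005, 0, 0],
    [-0.005, 0, 0],
    [0, 0, 0],
  ],
  angular=[
    [0, 0, 0],
    [0, 0, 0],
    [0, 0, 0],
    [0, 0, 0],
  ],
  hand=[0.1, 0.1, 0.1, 0.1],
)

```text
clock: 27.42
position: [0.4279, -0.2892, 0.2375]
ee_rot: [0.005, -0.023, 1.0, -0.001]
contact_force: [13.2, 1.1, -1.6]
width: 0.0168
gripper_force: 49.2
```

Request:
carry_out(
  linear=[
    [0, 0, 0],
    [0, 0, 0],
    [0, 0, 0],
    [0, 0, 0],
    [0, 0, 0.05],
    [0, 0, 0.06],
    [0.03, 0, 0.05],
    [0.06, 0.01, 0],
  ],
  angular=[
    [0, 0, 0],
    [0, 0, 0],
    [0, 0, 0],
    [0, 0, 0],
    [0, 0, 0],
    [0, 0, 0],
    [0, 0, 0],
    [0, 0, 0],
  ],
  hand=[1, 1, 1, 1, 1, 1, 1, 1],
)

```text
clock: 28.08
position: [0.4689, -0.2851, 0.322]
ee_rot: [0.002, -0.023, 1.0, -0.003]
contact_force: [0.3, -1.8, -0.0]
width: 0.0853
gripper_force: 0.0
```

Request:
carry_out(
  linear=[
    [0.06, 0.07, 0],
    [0, 0, 0],
    [0, 0, 0],
    [0, 0, 0],
  ],
  angular=[
    [0, 0, 0],
    [0, 0, 0],
    [0, 0, 0],
    [0, 0, 0],
  ],
  hand=[1, 1, 1, 1],
)

```text
clock: 28.42
position: [0.4963, -0.2519, 0.3165]
ee_rot: [-0.001, -0.025, 1.0, 0.0]
contact_force: [0.0, -0.0, -0.4]
width: 0.0853
gripper_force: 0.0
```

```bash
cat >> h.py <<'E'
def dots(st,z,n='wrist'):
    im=manip.get_image(n); g=cv2.cvtColor(im,cv2.COLOR_RGB2HSV)
    out={}
    for c,lo,hi in(('blue',(100,120,40),(125,255,255)),('white',(0,0,110),(40,60,255))):
        m=cv2.inRange(g,lo,hi); cs,hh=cv2.findContours(m,cv2.RETR_CCOMP,cv2.CHAIN_APPROX_NONE)
        for k,h in zip(cs,hh[0] if hh is not None else []):
            if h[3]>=0 and 25<cv2.contourArea(k)<250:
                (u,v),r=cv2.minEnclosingCircle(k); w=cv2.boundingRect(k); 
                if max(w[2:])<18 and min(w[2:])>5 and 500<cv2.contourArea(cs[h[3]])<9000: out.setdefault(c,[]).append((round(u,1),round(v,1),onz(n,u,v,z,st).round(4).tolist()))
    return im,out
E
python3 - <<'E'
from h import *
st=manip.get_state(); im,o=dots(st,.054); print(st['clock'],st['position'],st['ee_rot']);print(o)
print(find('wrist','blue',st,z=.054)[1],find('wrist','white',st,z=.054)[1]); cv2.imwrite('pics/w11.png',im[:,:,::-1])
E
```

```text
28.4167 [ 0.49629281 -0.25187415  0.31651178] [-1.03197268e-03 -2.51572820e-02  9.99682933e-01  2.82885514e-04]
{'blue': [(330.5, 257.5, [0.5034, -0.2439, 0.054])], 'white': [(192.0, 254.7, [0.5056, -0.3234, 0.054])]}
[[0.5037, -0.2435, 34.6, 35.2, 2.8, [331.3, 257.1]]] []
```

Request:
carry_out(
  linear=[
    [0.015, 0.016, 0],
    [0, 0, -0.06],
    [0, 0, -0.06],
    [0, 0, -0.05],
    [0, 0, -0.03],
    [0, 0, -0.006],
    [0, 0, 0],
    [0, 0, 0],
  ],
  angular=[
    [0, 0, 0],
    [0, 0, 0],
    [0, 0, 0],
    [0, 0, 0],
    [0, 0, 0],
    [0, 0, 0],
    [0, 0, 0],
    [0, 0, 0],
  ],
  hand=[0.7, 0.7, 0.7, 0.7, 0.7, 0.7, 0.7, 0.7],
)

```text
clock: 29.23
position: [0.5048, -0.2446, 0.2148]
ee_rot: [0.001, -0.024, 1.0, -0.0]
contact_force: [0.2, -1.2, 1.0]
width: 0.0599
gripper_force: 0.0
```

Request:
carry_out(
  linear=[
    [0, 0, 0],
    [0, 0, 0],
    [0, 0, 0],
    [0, 0, 0],
    [0, 0, 0],
    [0, 0, 0],
  ],
  angular=[
    [0, 0, 0],
    [0, 0, 0],
    [0, 0, 0],
    [0, 0, 0],
    [0, 0, 0],
    [0, 0, 0],
  ],
  hand=[0.3, 0.3, 0.3, 0.3, 0.3, 0.3],
  force=40,
)

```text
clock: 29.73
position: [0.5049, -0.2446, 0.2158]
ee_rot: [0.001, -0.025, 1.0, -0.001]
contact_force: [-0.2, 0.4, 6.5]
width: 0.0388
gripper_force: 40.9
```

Request:
carry_out(
  linear=[
    [0, 0, 0.04],
    [0, 0, 0.07],
    [0, 0, 0.07],
    [0, 0.04, 0.05],
    [-0.01, 0.07, 0],
    [-0.01, 0.075, 0],
    [-0.01, 0.075, 0],
    [-0.01, 0.075, 0],
  ],
  angular=[
    [0, 0, 0],
    [0, 0, 0],
    [0, 0, 0],
    [0, 0, 0],
    [0, 0, -0.8],
    [0, 0, 0],
    [0, 0, 0],
    [0, 0, 0],
  ],
  hand=[0.3, 0.3, 0.3, 0.3, 0.3, 0.3, 0.3, 0.3],
)

```text
clock: 30.4
position: [0.4835, -0.0753, 0.3295]
ee_rot: [0.0, 0.008, 1.0, 0.0]
contact_force: [0.7, 1.3, -1.4]
width: 0.0389
gripper_force: 40.8
```

Request:
carry_out(
  linear=[
    [-0.01, 0.075, 0],
    [-0.01, 0.075, 0],
    [-0.01, 0.075, 0],
    [-0.015, 0.075, 0],
    [-0.015, 0.075, 0],
    [-0.015, 0.075, 0],
    [-0.015, 0.075, 0],
    [-0.015, 0.07, 0],
  ],
  angular=[
    [0, 0, 0],
    [0, 0, 0],
    [0, 0, 0],
    [0, 0, 0],
    [0, 0, 0],
    [0, 0, 0],
    [0, 0, 0],
    [0, 0, 0],
  ],
  hand=[0.3, 0.3, 0.3, 0.3, 0.3, 0.3, 0.3, 0.3],
)

```text
clock: 31.07
position: [0.4308, 0.2227, 0.3294]
ee_rot: [0.0, 0.007, 1.0, 0.0]
contact_force: [0.5, 0.7, 0.7]
width: 0.0389
gripper_force: 40.8
```

Request:
carry_out(
  linear=[
    [0, 0.06, 0],
    [0, 0, 0],
    [0, 0, 0],
    [0, 0, 0],
  ],
  angular=[
    [0, 0, 0],
    [0, 0, 0],
    [0, 0, 0],
    [0, 0, 0],
  ],
  hand=[0.3, 0.3, 0.3, 0.3],
)

```text
clock: 31.4
position: [0.4315, 0.2505, 0.329]
ee_rot: [-0.0, 0.007, 1.0, -0.0]
contact_force: [0.5, -0.4, -0.4]
width: 0.0391
gripper_force: 40.8
```

Request:
carry_out(
  linear=[
    [0.004, 0.06, 0],
    [0, 0, -0.06],
    [0, 0, -0.07],
    [0, 0, -0.06],
    [0, 0, -0.05],
    [0, 0, -0.03],
    [0, 0, 0],
    [0, 0, 0],
  ],
  angular=[
    [0, 0, 0],
    [0, 0, 0],
    [0, 0, 0],
    [0, 0, 0],
    [0, 0, 0],
    [0, 0, 0],
    [0, 0, 0],
    [0, 0, 0],
  ],
  hand=[0.3, 0.3, 0.3, 0.3, 0.3, 0.3, 0.3, 0.3],
)

```text
clock: 32.07
position: [0.434, 0.2795, 0.1937]
ee_rot: [-0.001, 0.008, 1.0, -0.001]
contact_force: [0.5, -0.4, -0.5]
width: 0.0388
gripper_force: 40.9
```

Request:
carry_out(
  linear=[
    [-0.001, 0.002, -0.009],
    [0, 0, 0],
    [0, 0, 0],
    [0, 0, 0],
    [0, 0, 0],
    [0, 0, 0],
    [0, 0, 0],
    [0, 0, 0],
  ],
  angular=[
    [0, 0, 0],
    [0, 0, 0],
    [0, 0, 0],
    [0, 0, 0],
    [0, 0, 0],
    [0, 0, 0],
    [0, 0, 0],
    [0, 0, 0],
  ],
  hand=[0.3, 0.3, 0.3, 0.7, 0.7, 0.7, 0.7, 0.7],
)

```text
clock: 32.73
position: [0.4333, 0.2819, 0.1898]
ee_rot: [0.0, 0.007, 1.0, 0.0]
contact_force: [0.1, -1.2, 0.4]
width: 0.0598
gripper_force: 0.0
```

Request:
carry_out(
  linear=[
    [0, 0, 0.05],
    [0, 0, 0.07],
    [0, 0, 0.07],
    [0, 0, 0.08],
    [0, 0.02, 0],
    [0, 0, 0],
    [0, 0, 0],
  ],
  angular=[
    [0, 0, 0],
    [0, 0, 0],
    [0, 0, 0],
    [0, 0, 0],
    [0, 0, 0],
    [0, 0, 0],
    [0, 0, 0],
  ],
  hand=[0.7, 0.7, 0.7, 0.7, 0.7, 0.7, 0.7],
)

```text
clock: 33.32
position: [0.4329, 0.2918, 0.3243]
ee_rot: [-0.0, 0.007, 1.0, -0.0]
contact_force: [-0.9, -0.4, -1.1]
width: 0.0601
gripper_force: 0.0
```

Run:
```python
from h import *
st=manip.get_state(); im,o=dots(st,.026); print(st['clock'],st['position'],st['ee_rot']);print(o)
print(find('wrist','blue',st,z=.026)[1]); cv2.imwrite('pics/w12.png',im[:,:,::-1])
```

```text
33.3167 [0.43285096 0.29180808 0.32432111] [-1.70098056e-04  6.93407485e-03  9.99975932e-01 -1.56309682e-04]
{'blue': [(303.5, 227.1, [0.432, 0.2826, 0.026])], 'white': [(630.5, 117.5, [0.3664, 0.4819, 0.026]), (637.0, 98.0, [0.3552, 0.4836, 0.026])]}
[[0.4329, 0.2831, 35.7, 35.0, -0.8, [304.4, 228.0]]]
```

Request:
carry_out(
  linear=[
    [0.009, -0.077, 0],
    [0.009, -0.077, 0],
    [0.009, -0.077, 0],
    [0.009, -0.077, 0],
    [0.009, -0.077, 0],
    [0.009, -0.077, 0],
    [0.009, -0.077, 0],
    [0.009, -0.077, 0],
  ],
  angular=[
    [0, 0, 0.8],
    [0, 0, 0],
    [0, 0, 0],
    [0, 0, 0],
    [0, 0, 0],
    [0, 0, 0],
    [0, 0, 0],
    [0, 0, 0],
  ],
  hand=[0.7, 0.7, 0.7, 0.7, 0.7, 0.7, 0.7, 0.7],
)

```text
clock: 34.08
position: [0.4684, -0.0182, 0.323]
ee_rot: [-0.002, -0.025, 1.0, 0.0]
contact_force: [1.3, -0.3, 0.8]
width: 0.0599
gripper_force: 0.0
```

Request:
carry_out(
  linear=[
    [0.009, -0.077, 0],
    [0.009, -0.077, 0],
    [0.009, -0.077, 0],
    [0.009, -0.077, 0],
    [0.009, -0.077, 0],
    [0.009, -0.077, 0],
    [0.009, -0.077, 0],
    [0.009, -0.077, 0],
  ],
  angular=[
    [0, 0, 0],
    [0, 0, 0],
    [0, 0, 0],
    [0, 0, 0],
    [0, 0, 0],
    [0, 0, 0],
    [0, 0, 0],
    [0, 0, 0],
  ],
  hand=[0.7, 0.7, 0.7, 0.7, 0.7, 0.7, 0.7, 0.7],
)

```text
clock: 34.75
position: [0.5045, -0.3262, 0.3224]
ee_rot: [-0.002, -0.024, 1.0, 0.001]
contact_force: [0.1, 0.5, 0.0]
width: 0.0595
gripper_force: 0.0
```

Request:
carry_out(
  linear=[
    [0, 0, 0],
    [0, 0, 0],
    [0, 0, 0],
  ],
  angular=[
    [0, 0, 0],
    [0, 0, 0],
    [0, 0, 0],
  ],
  hand=[0.7, 0.7, 0.7],
)

```text
clock: 35.0
position: [0.5045, -0.324, 0.3226]
ee_rot: [-0.002, -0.024, 1.0, 0.002]
contact_force: [0.1, 0.2, 0.5]
width: 0.0595
gripper_force: 0.0
```

Run:
```python
from h import *
st=manip.get_state(); im,o=dots(st,.054); print(st['clock'],st['position'],st['ee_rot']);print(o); cv2.imwrite('pics/w13.png',im[:,:,::-1])
```

```text
35.0 [ 0.5045486  -0.32399049  0.32263009] [-0.00166613 -0.02411725  0.99970623  0.00173973]
{'white': [(317.0, 244.5, [0.5057, -0.3233, 0.054])]}
```

Request:
carry_out(
  linear=[
    [0.003, 0.001, -0.04],
    [0, 0, -0.06],
    [0, 0, -0.06],
    [0, 0, -0.04],
    [0, 0, -0.016],
    [0, 0, 0],
    [0, 0, 0],
  ],
  angular=[
    [0, 0, 0],
    [0, 0, 0],
    [0, 0, 0],
    [0, 0, 0],
    [0, 0, 0],
    [0, 0, 0],
    [0, 0, 0],
  ],
  hand=[0.7, 0.7, 0.7, 0.7, 0.7, 0.7, 0.7],
)

```text
clock: 35.63
position: [0.5071, -0.323, 0.2171]
ee_rot: [0.0, -0.025, 1.0, 0.0]
contact_force: [-0.1, -1.3, 1.2]
width: 0.0596
gripper_force: 0.0
```

Request:
carry_out(
  linear=[
    [0, 0, 0],
    [0, 0, 0],
    [0, 0, 0],
    [0, 0, 0],
    [0, 0, 0],
    [0, 0, 0],
  ],
  angular=[
    [0, 0, 0],
    [0, 0, 0],
    [0, 0, 0],
    [0, 0, 0],
    [0, 0, 0],
    [0, 0, 0],
  ],
  hand=[0.3, 0.3, 0.3, 0.3, 0.3, 0.3],
  force=40,
)

```text
clock: 36.13
position: [0.5074, -0.324, 0.2186]
ee_rot: [0.002, -0.025, 1.0, -0.001]
contact_force: [0.1, 1.4, 5.6]
width: 0.0387
gripper_force: 40.8
```

Grip is a little high on the tile, so I regrip 5 mm lower.

Request:
carry_out(
  linear=[
    [0, 0, 0],
    [0, 0, 0],
    [0, 0, 0],
    [-0.002, 0, -0.012],
    [0, 0, 0],
    [0, 0, 0],
  ],
  angular=[
    [0, 0, 0],
    [0, 0, 0],
    [0, 0, 0],
    [0, 0, 0],
    [0, 0, 0],
    [0, 0, 0],
  ],
  hand=[0.65, 0.65, 0.65, 0.65, 0.65, 0.65],
)

```text
clock: 36.63
position: [0.5054, -0.3235, 0.2098]
ee_rot: [-0.001, -0.025, 1.0, 0.001]
contact_force: [0.2, -0.4, 0.9]
width: 0.0557
gripper_force: 0.0
```

Request:
carry_out(
  linear=[
    [0, 0, 0],
    [0, 0, 0],
    [0, 0, 0],
    [0, 0, 0],
    [0, 0, 0],
    [0, 0, 0],
  ],
  angular=[
    [0, 0, 0],
    [0, 0, 0],
    [0, 0, 0],
    [0, 0, 0],
    [0, 0, 0],
    [0, 0, 0],
  ],
  hand=[0.3, 0.3, 0.3, 0.3, 0.3, 0.3],
)

```text
clock: 37.13
position: [0.5058, -0.3237, 0.2106]
ee_rot: [0.0, -0.025, 1.0, 0.0]
contact_force: [-0.7, -0.6, -0.4]
width: 0.0389
gripper_force: 40.8
```

Request:
carry_out(
  linear=[
    [0, 0, 0.05],
    [0, 0, 0.07],
    [0, 0, 0.07],
    [0, 0.04, 0.05],
    [-0.005, 0.07, 0],
    [-0.005, 0.075, 0],
    [-0.005, 0.075, 0],
    [-0.005, 0.075, 0],
  ],
  angular=[
    [0, 0, 0],
    [0, 0, 0],
    [0, 0, 0],
    [0, 0, 0],
    [0, 0, -0.8],
    [0, 0, 0],
    [0, 0, 0],
    [0, 0, 0],
  ],
  hand=[0.3, 0.3, 0.3, 0.3, 0.3, 0.3, 0.3, 0.3],
)

```text
clock: 37.8
position: [0.4952, -0.1547, 0.3307]
ee_rot: [0.0, 0.008, 1.0, 0.0]
contact_force: [1.2, -0.5, -1.3]
width: 0.039
gripper_force: 40.9
```

Request:
carry_out(
  linear=[
    [-0.01, 0.075, 0],
    [-0.01, 0.075, 0],
    [-0.01, 0.075, 0],
    [-0.01, 0.075, 0],
    [-0.01, 0.075, 0],
    [-0.01, 0.075, 0],
    [-0.01, 0.075, 0],
    [-0.01, 0.075, 0],
  ],
  angular=[
    [0, 0, 0],
    [0, 0, 0],
    [0, 0, 0],
    [0, 0, 0],
    [0, 0, 0],
    [0, 0, 0],
    [0, 0, 0],
    [0, 0, 0],
  ],
  hand=[0.3, 0.3, 0.3, 0.3, 0.3, 0.3, 0.3, 0.3],
)

```text
clock: 38.47
position: [0.455, 0.1455, 0.3307]
ee_rot: [0.0, 0.007, 1.0, 0.0]
contact_force: [0.7, -0.1, -0.3]
width: 0.0389
gripper_force: 40.9
```

Request:
carry_out(
  linear=[
    [-0.01, 0.075, 0],
    [-0.01, 0.075, 0],
    [-0.01, 0.075, 0],
    [-0.01, 0.075, 0],
    [0, 0.06, 0],
    [0, 0, 0],
    [0, 0, 0],
    [0, 0, 0],
  ],
  angular=[
    [0, 0, 0],
    [0, 0, 0],
    [0, 0, 0],
    [0, 0, 0],
    [0, 0, 0],
    [0, 0, 0],
    [0, 0, 0],
    [0, 0, 0],
  ],
  hand=[0.3, 0.3, 0.3, 0.3, 0.3, 0.3, 0.3, 0.3],
)

```text
clock: 39.13
position: [0.4355, 0.3234, 0.3302]
ee_rot: [-0.0, 0.007, 1.0, -0.001]
contact_force: [-0.6, -0.7, -0.6]
width: 0.0391
gripper_force: 40.9
```

Delta to the near left well: (-0.003, +0.038, -0.145).

Request:
carry_out(
  linear=[
    [-0.006, 0.074, 0],
    [0, 0, -0.06],
    [0, 0, -0.07],
    [0, 0, -0.07],
    [0, 0, -0.05],
    [0, 0, -0.025],
    [0, 0, 0],
    [0, 0, 0],
  ],
  angular=[
    [0, 0, 0],
    [0, 0, 0],
    [0, 0, 0],
    [0, 0, 0],
    [0, 0, 0],
    [0, 0, 0],
    [0, 0, 0],
    [0, 0, 0],
  ],
  hand=[0.3, 0.3, 0.3, 0.3, 0.3, 0.3, 0.3, 0.3],
)

```text
clock: 39.8
position: [0.4331, 0.3594, 0.1928]
ee_rot: [-0.001, 0.008, 1.0, -0.001]
contact_force: [0.6, -0.6, -0.1]
width: 0.0392
gripper_force: 41.0
```

Request:
carry_out(
  linear=[
    [0, 0, -0.014],
    [0, 0, 0],
    [0, 0, 0],
    [0, 0, 0],
    [0, 0, 0],
    [0, 0, 0],
    [0, 0, 0],
    [0, 0, 0],
  ],
  angular=[
    [0, 0, 0],
    [0, 0, 0],
    [0, 0, 0],
    [0, 0, 0],
    [0, 0, 0],
    [0, 0, 0],
    [0, 0, 0],
    [0, 0, 0],
  ],
  hand=[0.3, 0.3, 0.3, 0.65, 0.65, 0.65, 0.65, 0.65],
)

```text
clock: 40.47
position: [0.4328, 0.3609, 0.1863]
ee_rot: [0.0, 0.007, 1.0, 0.0]
contact_force: [-0.2, 0.6, 0.2]
width: 0.0558
gripper_force: 0.0
```

Request:
carry_out(
  linear=[
    [0, 0, 0.05],
    [0, 0, 0.07],
    [0, -0.02, 0.07],
    [0, -0.06, 0.08],
    [0, 0, 0],
    [0, 0, 0],
    [0, 0, 0],
  ],
  angular=[
    [0, 0, 0],
    [0, 0, 0],
    [0, 0, 0],
    [0, 0, 0],
    [0, 0, 0],
    [0, 0, 0],
    [0, 0, 0],
  ],
  hand=[0.65, 0.65, 0.65, 1, 1, 1, 1],
)

```text
clock: 41.05
position: [0.4325, 0.3256, 0.3142]
ee_rot: [-0.0, 0.008, 1.0, 0.0]
contact_force: [-0.9, -0.1, -0.7]
width: 0.0855
gripper_force: 0.0
```

Run:
```python
from h import *
st=manip.get_state(); im,o=dots(st,.026); print(st['clock'],st['position'],st['ee_rot']);print(o)
print(find('wrist','blue',st,z=.026)[1],find('wrist','white',st,z=.026)[1]); cv2.imwrite('pics/w14.png',im[:,:,::-1])
```

```text
41.05 [0.43247369 0.32564416 0.31417908] [-1.69059678e-04  7.62373411e-03  9.99970916e-01  1.34453328e-04]
{'blue': [(248.7, 232.9, [0.4322, 0.2825, 0.026])], 'white': [(374.2, 232.9, [0.4334, 0.3613, 0.026]), (579.5, 118.0, [0.3659, 0.4792, 0.026]), (585.5, 98.5, [0.3552, 0.481, 0.026]), (595.5, 73.5, [0.3418, 0.4845, 0.026]), (608.5, 61.5, [0.3356, 0.4907, 0.026])]}
[[0.4328, 0.2825, 35.7, 34.6, -0.9, [248.8, 233.1]]] [[0.4342, 0.3617, 35.3, 34.7, -0.5, [375.0, 233.5]]]
```

View pics/w14.png

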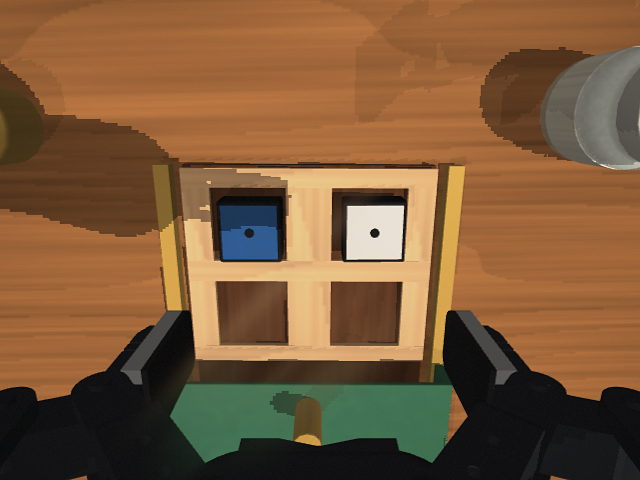

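Blue (249,233) and white (374,233) lie flat in the near wells. Now I shut the hood by its knob.

Request:
carry_out(
  linear=[
    [0.06, -0.005, 0],
    [0.07, -0.005, 0],
    [0.07, -0.005, 0],
    [0.05, 0, 0],
    [0, 0, -0.06],
    [0, 0, -0.06],
    [0, 0, -0.04],
    [0, 0, 0],
  ],
  angular=[
    [0, 0, 0],
    [0, 0, 0],
    [0, 0, 0],
    [0, 0, 0],
    [0, 0, 0],
    [0, 0, 0],
    [0, 0, 0],
    [0, 0, 0],
  ],
  hand=[1, 1, 1, 1, 1, 1, 1, 1],
)

```text
clock: 41.87
position: [0.5558, 0.3176, 0.2277]
ee_rot: [-0.006, 0.007, 1.0, -0.003]
contact_force: [-0.7, 0.3, -0.7]
width: 0.0855
gripper_force: 0.0
```

Request:
carry_out(
  linear=[
    [0, 0, 0],
    [0, 0, 0],
  ],
  angular=[
    [0, 0, 0],
    [0, 0, 0],
  ],
  hand=[1, 1],
)

```text
clock: 42.03
position: [0.5582, 0.3188, 0.2348]
ee_rot: [0.0, 0.007, 1.0, 0.0]
contact_force: [1.3, -0.2, 0.2]
width: 0.0854
gripper_force: 0.0
```

Request:
carry_out(
  linear=[
    [-0.004, -0.001, -0.026],
    [0, 0, 0],
    [0, 0, 0],
    [0, 0, 0],
    [0, 0, 0],
    [0, 0, 0],
    [0, 0, 0],
    [0, 0, 0],
  ],
  angular=[
    [0, 0, 0],
    [0, 0, 0],
    [0, 0, 0],
    [0, 0, 0],
    [0, 0, 0],
    [0, 0, 0],
    [0, 0, 0],
    [0, 0, 0],
  ],
  hand=[1, 1, 0.1, 0.1, 0.1, 0.1, 0.1, 0.1],
  force=30,
)

```text
clock: 42.7
position: [0.5559, 0.3171, 0.2221]
ee_rot: [0.0, 0.007, 1.0, -0.001]
contact_force: [-0.2, -2.9, 1.2]
width: 0.0165
gripper_force: 29.4
```

Request:
carry_out(
  linear=[
    [0, 0, 0],
    [0, 0, 0],
    [-0.02, 0, 0],
    [-0.04, 0.001, 0],
    [-0.05, 0.001, 0],
    [-0.05, 0.001, 0],
    [-0.04, 0.001, 0],
    [-0.03, 0, 0],
  ],
  angular=[
    [0, 0, 0],
    [0, 0, 0],
    [0, 0, 0],
    [0, 0, 0],
    [0, 0, 0],
    [0, 0, 0],
    [0, 0, 0],
    [0, 0, 0],
  ],
  hand=[0.1, 0.1, 0.1, 0.1, 0.1, 0.1, 0.1, 0.1],
)

```text
clock: 43.37
position: [0.4398, 0.3193, 0.2221]
ee_rot: [0.001, 0.007, 1.0, -0.0]
contact_force: [2.4, -3.4, 3.2]
width: 0.017
gripper_force: 29.7
```

Request:
carry_out(
  linear=[
    [-0.02, 0, 0],
    [-0.01, 0, 0],
    [-0.01, 0, 0],
    [-0.006, 0, 0],
    [0, 0, 0],
  ],
  angular=[
    [0, 0, 0],
    [0, 0, 0],
    [0, 0, 0],
    [0, 0, 0],
    [0, 0, 0],
  ],
  hand=[0.1, 0.1, 0.1, 0.1, 0.1],
)

```text
clock: 43.78
position: [0.4176, 0.3196, 0.222]
ee_rot: [0.0, 0.007, 1.0, -0.0]
contact_force: [-0.9, -4.9, 7.9]
width: 0.0168
gripper_force: 30.2
```

Pull on gently until the stop is felt.

Request:
carry_out(
  linear=[
    [-0.006, 0, 0],
    [-0.006, 0, 0],
    [-0.004, 0, 0],
    [0, 0, 0],
  ],
  angular=[
    [0, 0, 0],
    [0, 0, 0],
    [0, 0, 0],
    [0, 0, 0],
  ],
  hand=[0.1, 0.1, 0.1, 0.1],
)

```text
clock: 44.12
position: [0.4106, 0.3197, 0.222]
ee_rot: [0.001, 0.007, 1.0, 0.0]
contact_force: [1.8, -5.3, 5.6]
width: 0.0169
gripper_force: 29.9
```

Request:
carry_out(
  linear=[
    [-0.005, 0, 0],
    [-0.005, 0, 0],
    [-0.005, 0, 0],
    [0, 0, 0],
  ],
  angular=[
    [0, 0, 0],
    [0, 0, 0],
    [0, 0, 0],
    [0, 0, 0],
  ],
  hand=[0.1, 0.1, 0.1, 0.1],
)

```text
clock: 44.45
position: [0.4082, 0.3197, 0.2221]
ee_rot: [0.008, 0.006, 1.0, 0.0]
contact_force: [16.6, -8.7, -5.6]
width: 0.0166
gripper_force: 29.7
```

Request:
carry_out(
  linear=[
    [0, 0, 0],
    [0, 0, 0],
    [0, 0, 0],
    [0, 0, 0],
    [0, 0, 0.06],
    [0, 0, 0.07],
    [-0.04, 0.05, 0.07],
    [-0.05, 0.06, 0.05],
  ],
  angular=[
    [0, 0, 0],
    [0, 0, 0],
    [0, 0, 0],
    [0, 0, 0],
    [0, 0, 0],
    [0, 0, 0],
    [0, 0, 0],
    [0, 0, 0],
  ],
  hand=[1, 1, 1, 1, 1, 1, 1, 1],
)

```text
clock: 45.12
position: [0.3631, 0.3688, 0.3423]
ee_rot: [0.001, 0.009, 1.0, 0.001]
contact_force: [1.3, 0.9, 0.4]
width: 0.0855
gripper_force: 0.0
```

Request:
carry_out(
  linear=[
    [-0.05, 0.06, 0],
    [-0.05, 0.06, 0],
    [-0.05, 0.06, 0],
    [0, 0, 0],
    [0, 0, 0],
    [0, 0, 0],
  ],
  angular=[
    [0, 0, 0],
    [0, 0, 0],
    [0, 0, 0],
    [0, 0, 0],
    [0, 0, 0],
    [0, 0, 0],
  ],
  hand=[1, 1, 1, 1, 1, 1],
)

```text
clock: 45.62
position: [0.2868, 0.4586, 0.3393]
ee_rot: [-0.0, 0.007, 1.0, -0.0]
contact_force: [-0.4, -0.3, 0.1]
width: 0.0854
gripper_force: 0.0
```

Run:
```python
from h import *
st=manip.get_state(); print(st['clock'],st['position'],st['contact_force'])
im=save('top','top9.png')
def red(im):
    h=cv2.cvtColor(im,cv2.COLOR_BGR2HSV); m=cv2.inRange(h,(0,150,90),(4,255,255))|cv2.inRange(h,(174,150,90),(180,255,255)); m[:, :420]=0
    m[:170]=0; m[350:]=0; ys,xs=np.nonzero(m); k=xs>=np.percentile(xs,50); return xs.min(),xs.max(),ys.min(),ys.max(),len(xs),xs.mean(),ys.mean()
def green(im):
    h=cv2.cvtColor(im,cv2.COLOR_BGR2HSV); m=cv2.inRange(h,(65,90,50),(90,255,255)); m[:,280:]=0; ys,xs=np.nonzero(m); return xs.min(),xs.max(),ys.min(),ys.max()
for f in('top0','top9'):
    i=cv2.imread(f'pics/{f}.png'); print(f,red(i),green(i))
for X in ([.499,-.226,.106],[.499,-.226,.085],[.428,-.289,.106],[.428,-.289,.085],[.434,-.289,.085],[.430,.32,.036],[.414,.32,.036],[.4085,.32,.036]): print(X,proj('top',np.array(X)).round(1))
```

```text
45.6167 [0.28681566 0.45860463 0.33929593] [-0.40354435 -0.34515922  0.05814611]
top0 (np.int64(473), np.int64(492), np.int64(271), np.int64(279), 130, np.float64(483.4846153846154), np.float64(275.37692307692305)) (np.int64(169), np.int64(263), np.int64(252), np.int64(322))
top9 (np.int64(506), np.int64(528), np.int64(305), np.int64(313), 159, np.float64(517.433962264151), np.float64(308.37106918238993)) (np.int64(0), np.int64(263), np.int64(262), np.int64(473))
[0.499, -0.226, 0.106] [488.3 272. ]
[0.499, -0.226, 0.085] [484.4 272.8]
[0.428, -0.289, 0.106] [524.1 308.6]
[0.428, -0.289, 0.085] [519.3 308.6]
[0.434, -0.289, 0.085] [519.1 305.5]
[0.43, 0.32, 0.036] [214.9 311.4]
[0.414, 0.32, 0.036] [214.8 319.2]
[0.4085, 0.32, 0.036] [214.8 321.9]
```

Hood closed: its far edge moved from row 252 to 262, matching the felt stop. I'll confirm the carrier from the same wrist pose as before the last pick.

Request:
carry_out(
  linear=[
    [0.02, -0.075, 0],
    [0.02, -0.075, 0],
    [0.02, -0.075, 0],
    [0.02, -0.075, 0],
    [0.02, -0.075, 0],
    [0.02, -0.075, 0],
    [0.02, -0.075, 0],
    [0.02, -0.075, 0],
  ],
  angular=[
    [0, 0, 0.8],
    [0, 0, 0],
    [0, 0, 0],
    [0, 0, 0],
    [0, 0, 0],
    [0, 0, 0],
    [0, 0, 0],
    [0, 0, 0],
  ],
  hand=[1, 1, 1, 1, 1, 1, 1, 1],
)

```text
clock: 46.33
position: [0.3673, 0.1556, 0.3397]
ee_rot: [0.0, -0.023, 1.0, -0.0]
contact_force: [0.1, -0.6, -0.2]
width: 0.0854
gripper_force: 0.0
```

Request:
carry_out(
  linear=[
    [0.02, -0.075, 0],
    [0.02, -0.075, 0],
    [0.02, -0.075, 0],
    [0.02, -0.075, 0],
    [0.02, -0.075, 0],
    [0.02, -0.075, 0],
    [0.02, -0.075, 0],
    [0.02, -0.075, 0],
  ],
  angular=[
    [0, 0, 0],
    [0, 0, 0],
    [0, 0, 0],
    [0, 0, 0],
    [0, 0, 0],
    [0, 0, 0],
    [0, 0, 0],
    [0, 0, 0],
  ],
  hand=[1, 1, 1, 1, 1, 1, 1, 1],
)

```text
clock: 47.0
position: [0.4464, -0.1447, 0.3397]
ee_rot: [-0.0, -0.023, 1.0, 0.0]
contact_force: [1.5, 0.1, 0.8]
width: 0.0854
gripper_force: 0.0
```

Request:
carry_out(
  linear=[
    [0.02, -0.075, 0],
    [0.02, -0.075, 0],
    [0.02, -0.075, -0.02],
    [0.02, -0.06, -0.01],
    [0.01, -0.04, 0],
    [0, 0, 0],
    [0, 0, 0],
    [0, 0, 0],
  ],
  angular=[
    [0, 0, 0],
    [0, 0, 0],
    [0, 0, 0],
    [0, 0, 0],
    [0, 0, 0],
    [0, 0, 0],
    [0, 0, 0],
    [0, 0, 0],
  ],
  hand=[1, 1, 1, 1, 1, 1, 1, 1],
)

```text
clock: 47.67
position: [0.4911, -0.304, 0.3243]
ee_rot: [-0.001, -0.024, 1.0, 0.001]
contact_force: [0.1, 0.5, 0.0]
width: 0.0851
gripper_force: 0.0
```

Run:
```python
from h import *
st=manip.get_state(); print(st['clock'],st['position'],st['ee_rot'],st['contact_force'])
save('wrist','w15.png')
s13=dict(position=np.array([0.5045486,-0.32399049,0.32263009]),ee_rot=[-0.00166613,-0.02411725,0.99970623,0.00173973])
for f,s in(('w13',s13),('w15',st)):
    h=cv2.cvtColor(cv2.imread(f'pics/{f}.png'),cv2.COLOR_BGR2HSV); m=cv2.inRange(h,(0,180,150),(4,255,255))|cv2.inRange(h,(174,180,150),(180,255,255))
    cs,_=cv2.findContours(m,0,1); c=max(cs,key=cv2.contourArea); (u,v),r=cv2.minEnclosingCircle(c); print(f,u,v,r,onz('wrist',u,v,.106,s))
```

```text
47.6667 [ 0.49109451 -0.3039743   0.32433155] [-6.00334467e-04 -2.36257717e-02  9.99720348e-01  8.29262421e-04] [0.0701745  0.53093974 0.03511046]
w13 406.5 114.0 20.83876609802246 [ 0.43100423 -0.2892891   0.106     ]
w15 357.557373046875 143.32786560058594 19.733779907226562 [ 0.43108213 -0.28906891  0.106     ]
```

```bash
python3 -c "
from rig import manip
print(manip.sign_off())"
```

```text
the job is handed in; nothing more can be done
None
```

The job is handed in, verdict not shown: white and blue (the only standards out) were loaded, read in that order and put away flat in the near wells, with the hood shut to its stop and the carrier measured about 1 mm from its near stop.

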